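# Square up a pile of traded-in game cartridges

## Robot

A 6-joint arm with a two-finger parallel gripper is mounted at the origin on the work surface. World frame = base frame: x ahead of the robot, y to its left, z up, the work surface at z = 0. Lengths are in m, angles in rad, forces in N, time in s.
With the tool pointing down it reaches from about 0.325 to 0.775 m from the base axis. Payload 5.5 kg.
Tool frame: the origin (TCP) lies between the finger pads; the fingertips stand 11 mm ahead of it and the grasp point (between the pads) lies 8 mm behind it; z points along the fingers, y is the direction in which the jaws open and shut (so a half turn about z gives the same grasp; the last joint's range is limited). The gripper opens to 85 mm and grips with 20 to 120 N. Pads are 22 mm wide; open, the fingers measure 114 mm over their backs; the gripper's body (76 mm by 85 mm) begins 54 mm behind the grasp point. The pads swing forward as they close: fully open they stand 13 mm farther back than shut.
Start: joints at [1.176, 0.091, 1.231, -0, 1.82, -0.057], TCP at [0.199, 0.566, 0.242] pointing down, gripper open.
Joint ranges: [-2.87, 2.87], [-0.86, 2.18], [0.17, 2.46], [-1.51, 4.65], [0.06, 2.69], [-2.65, 2.65]. Speed limits (rad/s): [2.57, 2.57, 3.01, 3.14, 3.14, 3.14].

## Interface

Orientations are given as a unit quaternion [w, x, y, z].
In Python, from bench import telemetry, viewer, workorder, spotter gives the robot as it stands.
- The arm moves only by the tool apply_moves, never from a script. Its argument "targets" is text: rows parted by semicolons, each of 5 numbers parted by spaces: the closure, from -1 (fully open) to 1 (shut), then the shift along the tool's x, y, z in mm, then the turn about the tool's z in rad. A call has 1 to 5 rows; each row is the pose to reach, as a shift and turn from the pose measured when the call began, along the tool's axes at that moment; what a row does not reach only later rows make up. A row lasts 1/12 s, in which the tool goes at most 41.7 mm and 7.16 degrees, less where a joint would pass 70% of its speed; a pose out of reach is approached as far as the arm can. A call with a gripper value outside its range is refused whole. The fingers move at their own pace and stop on an object; "newtons" is the grip in N (left out, the last holds). Time passes only in rows, so rows that repeat a pose let the fingers close. It gives the time, the measured TCP pose, the force and the opening at its end, in the units of the state.
- telemetry.state(): the state, without advancing time (a new reading comes with each control period).
- viewer.capture(name): name is "scene" or "top" or "wrist"; returns a dict with "frame" (480x640x3 uint8, red, green, blue), "z_map" (480x640 float32, m along the optical axis (not along the pixel's ray), 0 where there is no reading), "camera_matrix" (3x3 intrinsics, pixels), "R" (3x3) and "t" (3): a world point X has camera coordinates R X + t; the wrist camera has in their place "mount" (4x4, takes a point from camera to tool coordinates, whose origin is the TCP and whose axes are the flange's). Camera axes: x right, y down, z forward; pixel columns grow to the right and rows downward; lengths in m; the calibration is good to about 2 mm. A picture is of the moment at which its call begins: read the wrist's pose just before it.
- workorder.hand_in(): hands the job in, once; it reports no verdict.
Trained networks look in the newest picture that a camera, given by its name, has taken for a name from the list of things; names that differ only in an ending like _2 or _b are one class to them, and where a whole thing is asked for, a point or a joint stands for the part that bears it (a point fixed in the world has none). Each returns a list of dicts, best first, with "conf" (0 to 1); they miss things now and then, are a little off and sometimes report something else, mostly with a low value. They report only what shows in the picture. A call takes as long as a camera call.
- spotter.look_for(camera, thing): "rect" ([left, top, right, bottom] in pixels, round what is visible of it).
- spotter.outline_of(camera, thing): "mask" (480x640 bool, what is visible of it) and "rect" ([left, top, right, bottom] in pixels, round what is visible of it).
The state is a dict: "time_s": time; "joint_positions": joint angles; "qd": joint speeds; "joint_efforts": joint torques, N m; "position": TCP position; "ee_rot": TCP orientation; "ft_force": force on the tool from outside, world axes, zero at the start; "moment": the same for the moment, N m; "opening": finger opening in m.
Only numpy, scipy, OpenCV 4.12 (cv2) and the standard library are available. Lean on these libraries where they do the work, as an engineer would, in place of code of your own. Each camera call takes 0.05 s, during which the arm holds its last target.

## Task

Take the blue cartridge from the sloping display and lay it, label up, on the grey cartridge in the squaring tray, then lay the red one on top in the same way; lower them, do not drop them. Then gently push the pile into the corner of the tray until all three lie square and flush against both yellow fences, neatly one over the other, and let go. Leave the green cartridge and everything else on the counter where it is, and do not bear hard on the tray.

Things in the scene. Friction and masses are not known exactly. Their poses are not given: they have to be found in the camera images.
- cart_grey_mid (a point): Grey game cartridge, rigid slab 96 (x) x 64 (y) x 12 mm (z), about 70 g; label on its +z face, grooves at its -x end. Point: its centre, 6 mm above its underside. Starts flat and loose on the tray floor, turned within 0.1 rad of the tray, 15 to 27 mm short of the far fence and 32 to 38 mm off the side fence: room for a finger (20 mm) there while stacking. It is the bottom of the pile.
- cart_blue_mid (a point): Blue game cartridge, rigid slab 96 (x) x 64 (y) x 12 mm (z), about 70 g; label on its +z face, grooves at its -x end. Point: its centre, 6 mm above its underside. Starts label up on the stand's slope (z axis leaning 0.45 rad towards stand +x), +x end on the lip; take it across its 64 mm by a gripper tilted square to the label. Keep fingertips 3 mm short of its underside, so as not to strike the one below when stacking.
- cart_red_mid (a point): Red game cartridge, rigid slab 96 (x) x 64 (y) x 12 mm (z), about 70 g; label on its +z face, grooves at its -x end. Point: its centre, 6 mm above its underside. Starts label up on the stand's slope (z axis leaning 0.45 rad towards stand +x), +x end on the lip; take it across its 64 mm by a gripper tilted square to the label. Keep fingertips 3 mm short of its underside, so as not to strike the one below when stacking.
- cart_green_mid (a point): Green cartridge of the same size, also lying on the display stand: a bystander, to be left there. Point: its centre.
- stand: Fixed display stand, base 130 x 390 mm; a board slopes down along its +x at 0.45 rad, so it faces away from the robot, with an 8 mm lip at the lower end. On it lie the blue, red and green cartridges in any order, about 113 mm apart along y (45 mm free between). Origin: base centre, on the table; x points away from the robot within 0.15 rad.
- stand_bar (a point): Middle of the lamp bar of the stand, a round bar 14 mm thick and 390 mm long along the stand's y, 205 mm above the table and 154 mm above the cartridges' centres, on thin posts at its ends. It blocks a gripper held upright over the cartridges.
- tray: Fixed squaring tray, 6 mm floor, two rigid yellow fences (tops 38 mm above the table) along its far (+x) and left (+y) sides, the other sides open. Inner faces at tray x = +65 mm and y = +50 mm; floor from x -92, y -78 mm. Origin on the table; x points away from the robot within 0.2 rad. The pile slides with under 5 N; force climbs steeply at a fence.
- tray_home (a point): On the tray floor, 6 mm above the table, below the centre of a pile flush with both fences: tray x = +17, y = +18 mm, axes as the tray's (96 mm of the cartridges along x). Squared cartridge centres are 6, 18 and 30 mm above it; the pile's top is 42 mm above the table.
- mug: Blue mug, 80 mm wide, 90 mm high, bystander. Origin: centre of its underside.
- tape: Roll of parcel tape lying flat, 90 mm wide, 24 mm high, bystander. Origin: centre of its underside.
- marker: White and red marker pen, 140 mm long, bystander. Origin: centre of its underside.
- case_top: Disc case 190 x 135 x 14 mm, upper of two, bystander. Origin: centre of its underside.
- case_low: Disc case 190 x 135 x 14 mm, lower of two, bystander. Origin: centre of its underside.
- stick_pot: Black round tin, 60 mm wide, 50 mm high, bystander. Origin: centre of its underside.

How it is judged:
By the outcome, as a careful person would: the job done as asked, in the order asked, and still so for the second after the job is handed in, with the robot touching nothing.
It also fails if it takes over 72 s, if anything falls off the work surface, if the arm or the gripper's body presses on something with over 40 N, if the wrist force passes 120 N, or if a joint passes its speed limit or range.

## Working session

There is one attempt and no reset: what is moved stays moved. The work goes in short steps, Python scripts to look and compute and a tool call to move; the robot and the scene stay as the last step left them, time stands still between calls to the robot, and variables do not carry over. Pictures are saved under pics/ and viewed, and the job is handed in when it is done.

Besides the shell and the picture viewer there is one more tool, called after "Call:" as name(argument=value, ...) on one line, values as JSON. apply_moves: Moves the arm, as the interface text tells. Its arguments: {"type":"object","properties":{"targets":{"type":"string"},"newtons":{"type":"number"}},"required":["targets"]}

```bash
ls -la; mkdir -p pics
python3 - <<'E'
from bench import telemetry, viewer, workorder, spotter
import cv2,json
s=telemetry.state(); print(s)
for n in ["scene","top","wrist"]:
    c=viewer.capture(n); cv2.imwrite(f"pics/{n}0.png",c["frame"][:,:,::-1])
    print(n,{k:(v.tolist()) for k,v in c.items() if k not in("frame","z_map")})
E
```

```text
total 12
drwxr-xr-x  3 agent agent 4096 Dec  7 05:06 .
drwxr-xr-x 23 root  root  4096 Dec  7 05:06 ..
drwxr-xr-x  2 agent agent 4096 Dec  7 05:06 pics
{'time_s': 0.0, 'joint_positions': array([ 1.17627450e+00,  9.18731626e-02,  1.23187673e+00, -4.72643886e-06,
        1.81982780e+00, -5.66873280e-02]), 'qd': array([-0.00045811, -0.00062505, -0.00144324, -0.00080676, -0.00121229,
        0.00034374]), 'joint_efforts': array([-9.43125633e-04, -4.58721507e+01, -4.18031216e+01, -8.35024389e-05,
        1.11974089e-02,  1.68972923e-05]), 'position': array([0.19876007, 0.56583946, 0.24114747]), 'ee_rot': array([-2.19789309e-04,  1.68115599e-01,  9.85766788e-01, -9.67879888e-04]), 'ft_force': array([0.09616394, 0.26598677, 0.23647089]), 'moment': array([ 0.00484576, -0.03545817,  0.00691864]), 'opening': 0.08542522600143819}
scene {'camera_matrix': [[558.4347523689182, 0.0, 319.21702001866], [0.0, 558.4347523689182, 244.5047759499045], [0.0, 0.0, 1.0]], 'R': [[-0.644301840280811, 0.7647625173214987, 0.003664793424672945], [0.4978516897017266, 0.4230611164372126, -0.7570752847769076], [-0.58
[... 280 characters left out ...]
07154133, -0.9999957706511154, 0.0025521067916336277], [-0.9906057364561072, -0.001730661303293855, -0.1367379965909498], [0.13674183511072255, -0.002337411246324555, -0.9906039607427468]], 't': [-0.017481745587561284, 0.5592736297204159, 1.3097973890751993]}
wrist {'camera_matrix': [[345.55726498412434, 0.0, 313.06733574182334], [0.0, 345.55726498412434, 236.83874216719244], [0.0, 0.0, 1.0]], 'mount': [[-0.00013399606553743797, -0.9624636968594165, -0.271410416662218, 0.06930134146139387], [0.9999995823602249, -0.0003743375946152012, 0.0008337570031189569, 0.0007036605079795422], [-0.0009040599700311142, -0.27141019159027463, 0.9624633450560598, -0.13216800408909202], [0.0, 0.0, 0.0, 1.0]]}
```

View pics/scene0.png

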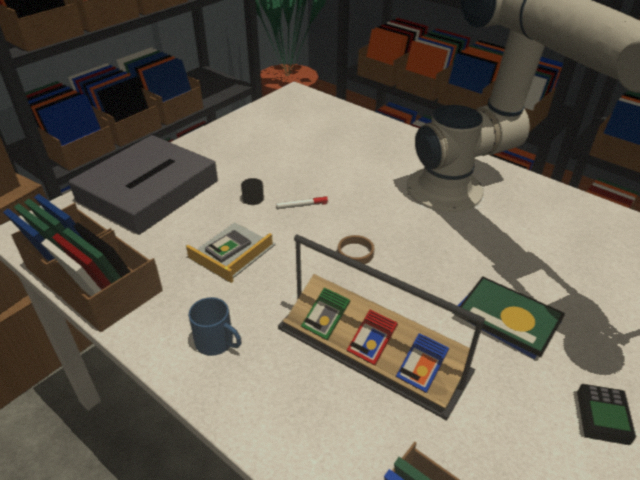

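View pics/top0.png

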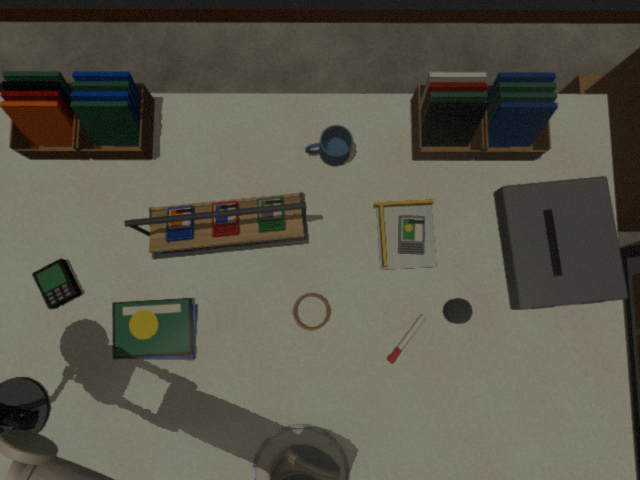

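View pics/wrist0.png

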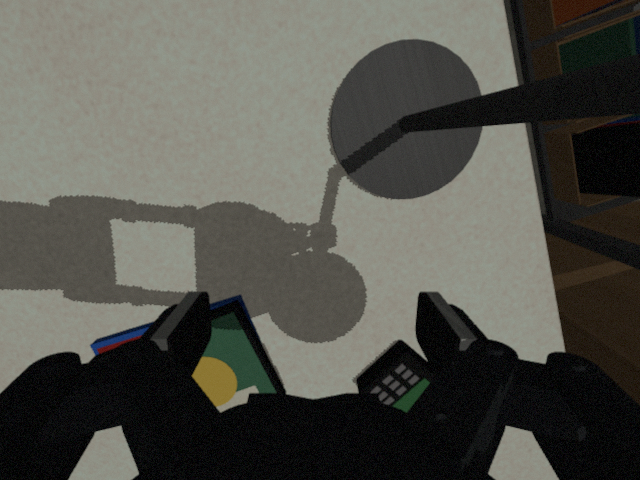

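```bash
cat > h.py <<'E'
from bench import telemetry, viewer, workorder, spotter
import numpy as np, cv2
from scipy.spatial.transform import Rotation as Rn
def st():
    s=telemetry.state(); q=s["ee_rot"]; R=Rn.from_quat([q[1],q[2],q[3],q[0]]).as_matrix()
    return s,np.array(s["position"]),R
def cap(n,save=None):
    s,p,R=st(); c=viewer.capture(n)
    if n=="wrist":
        M=c["mount"]; c["Rc"]=R@M[:3,:3]; c["o"]=R@M[:3,3]+p
    else:
        c["Rc"]=c["R"].T; c["o"]=-c["R"].T@c["t"]
    if save: cv2.imwrite(f"pics/{save}.png",c["frame"][:,:,::-1])
    return c
def cloud(c):
    z=c["z_map"]; v,u=np.mgrid[0:480,0:640]; K=c["camera_matrix"]
    P=np.stack([(u-K[0,2])*z/K[0,0],(v-K[1,2])*z/K[1,1],z],-1)
    return P@c["Rc"].T+c["o"]
def proj(c,X):
    K=c["camera_matrix"]; p=(np.atleast_2d(X)-c["o"])@c["Rc"]
    return np.c_[K[0,0]*p[:,0]/p[:,2]+K[0,2],K[1,1]*p[:,1]/p[:,2]+K[1,2]]
def mask(n,t):
    r=spotter.outline_of(n,t); return r
E
python3 - <<'E'
from h import *
np.set_printoptions(precision=4,suppress=True)
for cam in ["top","scene"]:
    c=cap(cam); X=cloud(c)
    for t in ["cart_blue_mid","cart_red_mid","cart_green_mid","cart_grey_mid","stand","tray","stand_bar"]:
        rs=mask(cam,t)
        for r in rs[:2]:
            m=r["mask"]&(c["z_map"]>0); P=X[m]
            if len(P)==0: continue
            med=np.median(P,0); 
            Q=P-P.mean(0); _,_,V=np.linalg.svd(Q,full_matrices=False)
            print(cam,t,round(r["conf"],2),np.array(r["rect"]).round(),m.sum(),med,"lo",np.percentile(P,3,axis=0),"hi",np.percentile(P,97,axis=0),"n",V[2])
E
```

```text
top cart_blue_mid 0.96 [164. 207. 195. 239.] 749 [0.5831 0.293  0.0627] lo [0.5504 0.2625 0.0356] hi [0.6368 0.3244 0.0779] n [0.429  0.0629 0.9011]
top cart_red_mid 0.64 [213. 201. 239. 241.] 754 [0.5947 0.184  0.0629] lo [0.5608 0.153  0.0354] hi [0.649  0.2141 0.0777] n [-0.4638 -0.0813 -0.8822]
top cart_red_mid 0.4 [372. 198. 440. 271.] 2927 [ 0.5728 -0.2447  0.0063] lo [ 0.4922 -0.3296 -0.0005] hi [ 0.6509 -0.1929  0.0392] n [-0.062  -0.0779  0.995 ]
top cart_green_mid 0.98 [259. 196. 286. 232.] 702 [0.6057 0.0736 0.0622] lo [0.5746 0.0431 0.0367] hi [0.6593 0.1037 0.0776] n [0.4287 0.0276 0.903 ]
top cart_green_mid 0.51 [126. 194. 308. 259.] 5835 [0.5728 0.1742 0.0604] lo [ 0.5258 -0.0028  0.0044] hi [0.6563 0.3657 0.2126] n [-0.9921 -0.1045  0.0687]
top cart_grey_mid 0.75 [398. 213. 424. 255.] 1029 [ 0.5732 -0.2726  0.0173] lo [ 0.5278 -0.3035  0.0087] hi [ 0.6185 -0.2418  0.023 ] n [-0.0016  0.0265  0.9996]
top stand 0.98 [124. 193. 303. 262.] 5831 [0.5729 0.178  0.0608] lo [ 0.5259 -0.0028  0.0043] hi [0.6567 0.367  0.2126] n [-0.9923 -0.105   0.0651]
top stand 0.58 [256. 19
[... 1102 characters left out ...]
226  0.0487] lo [0.538  0.0009 0.0053] hi [0.6688 0.3747 0.2117] n [-0.9465 -0.1049 -0.3052]
scene stand 0.54 [190. 295. 240. 355.] 2212 [ 0.792  -0.0681  0.0554] lo [ 0.7555 -0.1197  0.0032] hi [ 0.8302 -0.015   0.0904] n [ 0.9397 -0.2967  0.1703]
scene tray 0.68 [186. 224. 274. 283.] 1926 [ 0.5983 -0.2302  0.0115] lo [ 0.4947 -0.3277  0.0019] hi [ 0.657  -0.1869  0.0397] n [ 0.0752  0.0886 -0.9932]
scene tray 0.3 [276. 239. 485. 419.] 10556 [0.6011 0.2266 0.0484] lo [0.536  0.0002 0.0044] hi [0.6685 0.3751 0.2117] n [-0.9475 -0.105  -0.302 ]
scene stand_bar 0.23 [461. 277. 563. 357.] 4329 [0.3472 0.3729 0.0283] lo [0.2785 0.2734 0.0182] hi [0.4085 0.4517 0.0317] n [ 0.0176 -0.0093 -0.9998]
```

```bash
cat >> h.py <<'E'
def to(goal, xdir=None):
    """print shift mm in tool axes and turn to bring the tool x along xdir (world)"""
    s,p,R=st(); d=R.T@(np.array(goal)-p)*1000; a=None
    if xdir is not None:
        v=R.T@np.array(xdir,float); a=np.arctan2(v[1],v[0])
    print("t",round(s["time_s"],2),"p",p.round(4),"j",np.round(s["joint_positions"],3),"F",np.round(s["ft_force"],1),"op",round(s["opening"],4))
    print("z",R[:,2].round(3),"x",R[:,0].round(3),"tilt",round(float(np.arccos(-R[2,2])),3))
    print("shift",d.round(1),"turn",a, "rows",np.linalg.norm(d)/41.7)
E
python3 -c "
from h import *
to([.36,.036,.30],[-.995,-.0977,0])"
```

```text
t 0.95 p [0.1988 0.5661 0.2423] j [ 1.176  0.091  1.231  0.     1.82  -0.057] F [-0.1 -0.5  0.2] op 0.0855
z [-0. -0. -1.] x [-0.943  0.331  0.   ] tilt 0.0
shift [-327.7 -446.7  -57.7] turn -0.4356524300499468 rows 13.358818319415924
```

Call:
apply_moves(targets="-1 -71 -101 -15 -0.12; -1 -71 -101 -15 -0.2;-1 -71 -101 -15 -0.2; -1 -142 -202 -30 -0.3;-1 -142 -202 -30 -0.435", newtons=30)

```text
time_s: 1.37
position: [0.2543, 0.3685, 0.2673]
ee_rot: [0.0, -0.042, 0.999, 0.0]
ft_force: [1.3, -0.3, 0.6]
opening: 0.0851
```

```bash
python3 -c "
from h import *
to([.36,.036,.30],[-.995,-.0977,0])"
```

```text
t 1.37 p [0.2543 0.3685 0.2673] j [ 0.891 -0.311  1.56  -0.     1.893 -0.764] F [ 1.3 -0.3  0.6] op 0.0851
z [ 0.001  0.    -1.   ] x [-0.997 -0.083 -0.001] tilt 0.001
shift [ -77.6 -340.1  -32.7] turn -0.014288468071992435 rows 8.402578365337376
```

Call:
apply_moves(targets="-1 -78 -340 -33 -0.014;-1 -78 -340 -33 -0.014;-1 -78 -340 -33 -0.014;-1 -78 -340 -33 -0.014;-1 -78 -340 -33 -0.014")

```text
time_s: 1.78
position: [0.3168, 0.1709, 0.2872]
ee_rot: [0.001, -0.049, 0.999, 0.0]
ft_force: [1.0, 0.0, -0.6]
opening: 0.0854
```

Call:
apply_moves(targets="-1 -38 -150 -15 0;-1 -38 -150 -15 0;-1 -38 -150 -15 0;-1 -38 -150 -15 0;-1 -38 -150 -15 0")

```text
time_s: 2.2
position: [0.3704, 0.0205, 0.3025]
ee_rot: [0.001, -0.045, 0.999, -0.001]
ft_force: [-0.4, 0.2, -0.2]
opening: 0.0855
```

```bash
python3 -c "
from h import *
to([.26,.026,.30],[-.995,-.0977,0])"
```

```text
t 2.2 p [0.3704 0.0205 0.3025] j [-3.500e-02 -5.000e-01  1.635e+00 -2.000e-03  2.004e+00 -1.697e+00] F [-0.4  0.2 -0.2] op 0.0855
z [ 0.003 -0.002 -1.   ] x [-0.996 -0.091 -0.003] tilt 0.003
shift [109.5  15.5   2.2] turn -0.007186907587759729 rows 2.65232170572227
```

Call:
apply_moves(targets="-1 40 55 0 0;-1 80 60 0 0;-1 110 62 0 0;-1 130 62 0 0;-1 150 62 0 0")

```text
time_s: 2.62
position: [0.2226, 0.0719, 0.3057]
ee_rot: [-0.004, -0.046, 0.999, -0.002]
ft_force: [1.2, 0.1, 0.5]
opening: 0.0852
```

```bash
python3 -c "
from h import *
to([.26,.026,.30],[-.995,-.0977,0])"
```

```text
t 2.62 p [0.2226 0.0719 0.3057] j [ 0.171 -0.857  1.83  -0.004  2.178 -1.494] F [1.2 0.1 0.5] op 0.0852
z [-0.009 -0.004 -1.   ] x [-0.996 -0.092  0.009] tilt 0.01
shift [-33.  -49.1   5.6] turn -0.005709609292777234 rows 1.4258626611217469
```

Call:
apply_moves(targets="-1 20 -20 0 0;-1 40 -20 0 0;-1 60 -20 0 0")

```text
time_s: 2.87
position: [0.2066, 0.0576, 0.3269]
ee_rot: [-0.02, -0.045, 0.999, -0.006]
ft_force: [0.2, 0.5, 0.9]
opening: 0.0852
```

```bash
python3 -c "
from h import *
to([.26,.026,.30],[-.995,-.0977,0])"
```

```text
t 2.87 p [0.2066 0.0576 0.3269] j [ 0.125 -0.855  1.788 -0.01   2.248 -1.542] F [0.2 0.5 0.9] op 0.0852
z [-0.039 -0.013 -0.999] x [-0.995 -0.089  0.04 ] tilt 0.041
shift [-51.4 -36.   25.2] turn -0.007973055652760607 rows 1.6213420559474254
```

Call:
apply_moves(targets="-1 40 0 0 0;-1 80 0 0 0;-1 120 0 0 0;-1 160 0 0 0;-1 160 0 0 0")

```text
time_s: 3.28
position: [0.1535, 0.0804, 0.3841]
ee_rot: [-0.032, -0.045, 0.998, -0.011]
ft_force: [0.2, -0.4, 0.2]
opening: 0.0853
```

```bash
python3 -c "
from h import *
to([.26,.026,.30],[-.995,-.0977,0])"
```

```text
t 3.28 p [0.1535 0.0804 0.3841] j [ 0.296 -0.855  1.673 -0.009  2.391 -1.371] F [ 0.2 -0.4  0.2] op 0.0853
z [-0.062 -0.025 -0.998] x [-0.994 -0.089  0.064] tilt 0.067
shift [-106.5  -62.1   78.6] turn -0.007373566894316355 rows 3.5065581126555823
```

```bash
cat > fit.py <<'E'
import numpy as np
D=[((.19876,.5661,.2423),(1.176,.091,1.231,1.820)),((.2543,.3685,.2673),(.891,-.311,1.56,1.893)),((.3168,.1709,.2872),None),
((.3704,.0205,.3025),(-.035,-.5,1.635,2.004)),((.2226,.0719,.3057),(.171,-.857,1.83,2.178)),((.2066,.0576,.3269),(.125,-.855,1.788,2.248)),((.1535,.0804,.3841),(.296,-.855,1.673,2.391))]
A=[];b=[];lat=[]
for p,j in D:
    if j is None: continue
    c,s=np.cos(j[0]),np.sin(j[0]); r=p[0]*c+p[1]*s; lat.append(-p[0]*s+p[1]*c)
    q2=j[1];q23=j[1]+j[2];q=q23+j[3]
    A.append([1,0,np.sin(q2),np.sin(q23),np.cos(q23),np.sin(q),np.cos(q)]);b.append(r)
    A.append([0,1,np.cos(q2),np.cos(q23),-np.sin(q23),np.cos(q),-np.sin(q)]);b.append(p[2])
A=np.array(A);b=np.array(b)
x,res,rk,sv=np.linalg.lstsq(A,b,rcond=None)
print("lat",np.round(lat,4));print("r0 z0 L1 A B C D",x.round(4),sv.round(3));print((A@x-b).round(4))
E
python3 fit.py
```

```text
lat [0.0343 0.0339 0.0334 0.033  0.0314 0.0321]
r0 z0 L1 A B C D [0.0032 0.1666 0.373  0.5577 0.0979 0.3381 0.0025] [4.843 4.226 0.727 0.38  0.143 0.022 0.013]
[ 0.      0.0001 -0.0001 -0.0002  0.0001  0.     -0.     -0.     -0.
  0.0001  0.     -0.0001]
```

```bash
cat > sim.py <<'E'
import numpy as np
from scipy.optimize import least_squares
r0,z0,L1,A,B,C,D=[0.0032,0.1666,0.373,0.5577,0.0979,0.3381,0.0025]
lo=np.array([-.86,.17,.06]);hi=np.array([2.18,2.46,2.69])
def fk(j):
    a,b,c=j[0],j[0]+j[1],j.sum()
    return np.array([r0+L1*np.sin(a)+A*np.sin(b)+B*np.cos(b)+C*np.sin(c)+D*np.cos(c), z0+L1*np.cos(a)+A*np.cos(b)-B*np.sin(b)+C*np.cos(c)-D*np.sin(c), c])
def ik(j,target,wr):
    f=lambda q:(fk(q)-target)*np.array([1,1,wr])
    return least_squares(f,np.clip(j,lo+1e-4,hi-1e-4),bounds=(lo,hi)).x
if __name__=="__main__":
    jE=np.array([-.855,1.788,2.248]); e=fk(jE); print(e)
    jF=np.array([-.855,1.673,2.391]); print("F",fk(jF))
    t=e.copy(); th=e[2]-np.pi; t[0]-=.16*np.cos(th); t[1]+=.16*np.sin(th)
    for wr in [.01,.05,.1,.2,.3,.5,1,2]:
        q=ik(jE,t,wr); print(wr,q.round(3),fk(q).round(4))
E
python3 sim.py
```

```text
[0.21228073 0.32704599 3.181     ]
F [0.1704083 0.3840498 3.209    ]
0.01 [-0.86  1.89  2.69] [0.0621 0.3313 3.7204]
0.05 [-0.86  1.88  2.69] [0.0629 0.3349 3.7098]
0.1 [-0.86   1.844  2.663] [0.0734 0.3425 3.6466]
0.2 [-0.86   1.768  2.585] [0.1016 0.3596 3.4928]
0.3 [-0.86   1.716  2.533] [0.1205 0.3742 3.3898]
0.5 [-0.86   1.665  2.481] [0.1394 0.3919 3.2853]
1 [-0.86   1.629  2.444] [0.1521 0.4058 3.2127]
2 [-0.86   1.617  2.432] [0.156  0.4105 3.1894]
```

```bash
cat > search.py <<'E'
from sim import *
wr=.7
def best(j,d=.2):
    e=fk(j);out=[]
    for ph in np.arange(0,360,15):
        a=np.radians(ph);t=e+[d*np.cos(a),d*np.sin(a),0]
        q=ik(j,t,wr);f=fk(q);out.append((f[2]-e[2],ph,f,q))
    return max(out,key=lambda o:o[0]),min(out,key=lambda o:o[0])
for th in [0,.2,.45]:
  for name,cfgs in dict(j2lim=[(-.86,x) for x in (1.2,1.5,1.8,2.1,2.46)],j3lim=[(x,2.46) for x in(-.6,-.4,-.2,0)],ext=[(x,.17) for x in (.3,.6,.9,1.2)],j5=[]).items():
    for c in cfgs:
        j=np.array([*c,np.pi+th-sum(c)])
        if not(lo[2]<=j[2]<=hi[2]): continue
        b,w=best(j);print(th,name,j.round(2),fk(j)[:2].round(3),"max",round(b[0],3),b[1],b[2][:2].round(3),"min",round(w[0],3),w[1],w[2][:2].round(3))
E
python3 search.py
```

```text
0 j2lim [-0.86  1.5   2.5 ] [0.13  0.461] max 0.089 240 [0.168 0.374] min -0.05 135 [0.046 0.551]
0 j2lim [-0.86  1.8   2.2 ] [0.226 0.322] max 0.102 210 [0.209 0.284] min -0.0 330 [0.399 0.222]
0 j2lim [-0.86  2.1   1.9 ] [0.277 0.16 ] max 0.109 195 [0.245 0.122] min -0.0 45 [0.419 0.302]
0 j2lim [-0.86  2.46  1.54] [ 0.273 -0.042] max 0.112 165 [ 0.239 -0.016] min -0.0 30 [0.446 0.058]
0 j3lim [-0.6   2.46  1.28] [ 0.297 -0.117] max 0.11 195 [ 0.265 -0.167] min -0.0 345 [ 0.49  -0.168]
0 j3lim [-0.4   2.46  1.08] [ 0.302 -0.176] max 0.112 180 [ 0.264 -0.185] min -0.0 300 [ 0.402 -0.35 ]
0 j3lim [-0.2   2.46  0.88] [ 0.295 -0.236] max 0.112 165 [ 0.262 -0.202] min -0.0 285 [ 0.347 -0.429]
0 j3lim [0.   2.46 0.68] [ 0.276 -0.293] max 0.11 150 [ 0.26  -0.221] min -0.0 285 [ 0.328 -0.486]
0 ext [0.3  0.17 2.67] [0.451 0.638] max 0.0 225 [0.309 0.496] min -0.088 105 [0.377 0.685]
0 ext [0.6  0.17 2.37] [0.67  0.469] max 0.0 195 [0.477 0.417] min -0.094 30 [0.717 0.453]
0 ext [0.9  0.17 2.07] [0.829 0.242] max 0.0 180 [0.629 0.242] min -0.107 30 [0.855 0.264]
0 ext [1.2  0.17 1.77] [ 0.9
[... 1270 characters left out ...]
im [-0.86  2.46  1.99] [ 0.126 -0.008] max 0.107 165 [0.095 0.011] min -0.0 75 [0.178 0.186]
0.45 j3lim [-0.6   2.46  1.73] [ 0.15  -0.082] max 0.103 195 [ 0.123 -0.151] min -0.0 60 [0.25  0.091]
0.45 j3lim [-0.4   2.46  1.53] [ 0.155 -0.142] max 0.106 180 [ 0.119 -0.17 ] min -0.0 330 [ 0.328 -0.242]
0.45 j3lim [-0.2   2.46  1.33] [ 0.148 -0.201] max 0.107 165 [ 0.116 -0.187] min -0.0 285 [ 0.2   -0.395]
0.45 j3lim [0.   2.46 1.13] [ 0.129 -0.259] max 0.108 165 [ 0.061 -0.303] min -0.0 30 [ 0.302 -0.159]
0.45 ext [0.9  0.17 2.52] [0.682 0.277] max 0.0 240 [0.582 0.104] min -0.084 15 [0.715 0.252]
0.45 ext [1.2  0.17 2.22] [0.768 0.014] max 0.0 240 [ 0.668 -0.159] min -0.102 0 [ 0.801 -0.012]
```

Call:
apply_moves(targets="-1 40 -20 25 0;-1 80 -20 50 0;-1 115 -20 75 0;-1 150 -20 90 0;-1 170 -20 100 0")

```text
time_s: 3.7
position: [0.1231, 0.105, 0.3902]
ee_rot: [-0.043, -0.045, 0.998, -0.019]
ft_force: [-0.2, -0.9, 0.1]
opening: 0.0851
```

```bash
python3 -c "
from h import *
to([.26,.026,.30],[-.995,-.0977,0])"
```

```text
t 3.7 p [0.1231 0.105  0.3902] j [ 0.491 -0.855  1.661  0.003  2.429 -1.167] F [-0.2 -0.9  0.1] op 0.0851
z [-0.084 -0.042 -0.996] x [-0.992 -0.088  0.087] tilt 0.094
shift [-136.8  -88.    81.7] turn -0.006873816980384057 rows 4.365317605747695
```

Run:
```python
from h import *
c=cap("scene","scene1"); X=cloud(c); 
img=c["frame"][0:300,340:640][:,:,::-1]; cv2.imwrite("pics/s1c.png",cv2.resize(img,(800,800))[:600])
for (u,v) in [(460,120),(480,120),(450,150),(470,60),(440,140)]:
    pass
m=(X[...,0]<.25)&(abs(X[...,1])<.2)&(X[...,2]>.02)&(c["z_map"]>0)
P=X[m]
for z in np.arange(.02,.5,.04):
    q=P[(P[:,2]>z)&(P[:,2]<z+.04)]
    if len(q): print(round(z,2),len(q),"x",np.percentile(q[:,0],[2,98]).round(3),"y",np.percentile(q[:,1],[2,98]).round(3))
```

```text
0.02 1235 x [-1.441  0.071] y [-0.104  0.12 ]
0.06 1090 x [-1.437  0.067] y [-0.049  0.121]
0.1 1366 x [-1.443  0.077] y [-0.046  0.189]
0.14 2031 x [-1.438  0.087] y [-0.056  0.194]
0.18 2832 x [-0.78   0.076] y [-0.067  0.195]
0.22 4031 x [-1.094  0.057] y [-0.059  0.184]
0.26 1333 x [-1.02 -0.12] y [-0.071  0.19 ]
0.3 860 x [-0.8   -0.158] y [-0.076  0.12 ]
0.34 705 x [-0.769 -0.193] y [-0.147  0.119]
0.38 1143 x [-0.313  0.137] y [-0.153  0.162]
0.42 1419 x [-0.312  0.147] y [-0.145  0.181]
0.46 1281 x [-0.082  0.151] y [-0.052  0.18 ]
```

View pics/s1c.png

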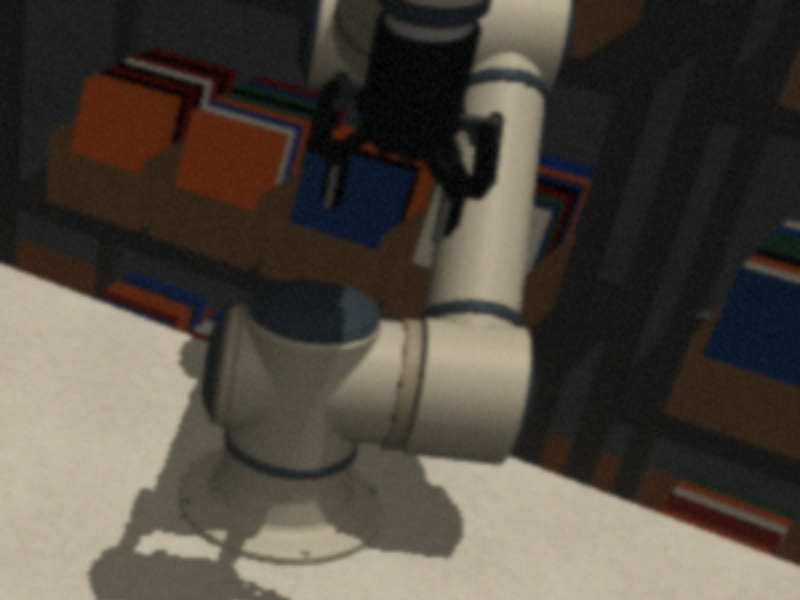

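```bash
python3 -c "
from h import *
to([.20,.043,.29],[-.995,-.0977,0])"
```

```text
t 3.75 p [0.1221 0.1057 0.3907] j [ 0.495 -0.856  1.66   0.004  2.43  -1.163] F [-0.3  0.2  0.4] op 0.0856
z [-0.083 -0.042 -0.996] x [-0.992 -0.089  0.086] tilt 0.093
shift [-80.4 -66.2  96.4] turn -0.005106528609542881 rows 3.403238880798737
```

Call:
apply_moves(targets="-1 -87 -65 90 0;-1 -87 -65 90 0;-1 -87 -65 90 0;-1 -87 -65 90 0")

```text
time_s: 4.08
position: [0.2091, 0.0437, 0.2919]
ee_rot: [-0.045, -0.045, 0.998, -0.019]
ft_force: [-0.8, 0.2, -0.0]
opening: 0.0856
```

Call:
apply_moves(targets="-1 40 -4 20 0;-1 80 -4 40 0;-1 110 -4 60 0;-1 110 -4 60 0")

```text
time_s: 4.42
position: [0.197, 0.0536, 0.2882]
ee_rot: [-0.06, -0.046, 0.997, -0.023]
ft_force: [0.7, -0.2, 0.3]
opening: 0.0855
```

```bash
python3 -c "
from h import *
to([.20,.043,.29],[-.995,-.0977,0])"
```

```text
t 4.42 p [0.197  0.0536 0.2882] j [ 0.152 -0.856  1.868 -0.043  2.253 -1.535] F [ 0.7 -0.2  0.3] op 0.0855
z [-0.117 -0.051 -0.992] x [-0.989 -0.088  0.121] tilt 0.128
shift [ -1.8 -10.9  -1.6] turn -0.0039502678530041685 rows 0.2686665243354886
```

Call:
apply_moves(targets="-1 40 -8 20 0;-1 80 -8 45 0;-1 120 -8 65 0;-1 155 -8 85 0;-1 155 -8 85 0")

```text
time_s: 4.83
position: [0.1824, 0.0705, 0.2851]
ee_rot: [-0.075, -0.046, 0.996, -0.028]
ft_force: [-0.9, -0.8, 0.2]
opening: 0.0854
```

```bash
python3 -c "
from h import *
to([.20,.033,.29],[-.995,-.0977,0])"
```

```text
t 4.83 p [0.1824 0.0705 0.2851] j [ 0.239 -0.856  1.877 -0.035  2.277 -1.444] F [-0.9 -0.8  0.2] op 0.0854
z [-0.146 -0.063 -0.987] x [-0.985 -0.087  0.151] tilt 0.159
shift [-13.3 -39.2  -5.1] turn -0.002017146442006718 rows 1.0005294230314157
```

```bash
python3 -c "
from h import *
to([.025,.0,.205],[-.995,-.0977,0])"
```

```text
t 4.83 p [0.1824 0.0705 0.2851] j [ 0.239 -0.856  1.877 -0.035  2.277 -1.444] F [-0.9 -0.8  0.2] op 0.0854
z [-0.146 -0.063 -0.987] x [-0.985 -0.087  0.151] tilt 0.159
shift [149.1 -51.1 106.4] turn -0.002017146442006718 rows 4.560165895328314
```

Call:
apply_moves(targets="-1 20 -40 15 0;-1 60 -51 45 0;-1 100 -51 70 0;-1 149 -51 106 0;-1 149 -51 106 0")

```text
time_s: 5.25
position: [0.1879, 0.0344, 0.2745]
ee_rot: [-0.09, -0.045, 0.994, -0.031]
ft_force: [-0.4, 0.2, -0.7]
opening: 0.0854
```

```bash
python3 -c "
from h import *
to([.025,.0,.205],[-.995,-.0977,0])"
```

```text
t 5.25 p [0.1879 0.0344 0.2745] j [ 0.093 -0.856  1.9   -0.069  2.279 -1.609] F [-0.4  0.2 -0.7] op 0.0854
z [-0.176 -0.069 -0.982] x [-0.98  -0.085  0.182] tilt 0.191
shift [149.9 -14.8  99.4] turn -0.0016530521542388705 rows 4.327524971448615
```

Call:
apply_moves(targets="-1 150 -15 99 0;-1 150 -15 99 0")

```text
time_s: 5.42
position: [0.1803, 0.0343, 0.2675]
ee_rot: [-0.106, -0.046, 0.993, -0.033]
ft_force: [-0.6, -0.1, -0.5]
opening: 0.0853
```

Call:
apply_moves(targets="-1 140 -15 99 0;-1 140 -15 99 0;-1 140 -15 99 0;-1 140 -15 99 0;-1 140 -15 99 0")

```text
time_s: 5.83
position: [0.1746, 0.0362, 0.2549]
ee_rot: [-0.122, -0.045, 0.991, -0.036]
ft_force: [-0.6, 0.4, 0.1]
opening: 0.0854
```

```bash
python3 -c "
from h import *
to([.025,.0,.205],[-.995,-.0977,0])"
```

```text
t 5.83 p [0.1746 0.0362 0.2549] j [ 0.116 -0.855  1.946 -0.074  2.299 -1.589] F [-0.6  0.4  0.1] op 0.0854
z [-0.238 -0.083 -0.968] x [-0.966 -0.081  0.245] tilt 0.255
shift [135.3 -18.2  86.9] turn 0.0012476243150539585 rows 3.8797716333459977
```

```bash
python3 -c "
from h import *
to([.175,-.008,.285],[-.995,-.0977,0])"
```

```text
t 5.83 p [0.1746 0.0362 0.2549] j [ 0.116 -0.855  1.946 -0.074  2.299 -1.589] F [-0.6  0.4  0.1] op 0.0854
z [-0.238 -0.083 -0.968] x [-0.966 -0.081  0.245] tilt 0.255
shift [ 10.6 -45.8 -25.6] turn 0.0012476243150539585 rows 1.2832066677443725
```

Call:
apply_moves(targets="-1 11 -46 -26 0;-1 11 -46 -26 0")

```text
time_s: 6.0
position: [0.1745, -0.0094, 0.2872]
ee_rot: [-0.121, -0.047, 0.991, -0.037]
ft_force: [-0.1, 0.3, 0.2]
opening: 0.0855
```

Call:
apply_moves(targets="-1 130 16 60 0;-1 130 16 60 0")

```text
time_s: 6.17
position: [0.1587, -0.0034, 0.2955]
ee_rot: [-0.136, -0.045, 0.989, -0.037]
ft_force: [0.1, -0.7, -0.4]
opening: 0.0854
```

```bash
python3 -c "
from h import *
to([.025,.0,.205],[-.995,-.0977,0])"
```

```text
t 6.17 p [ 0.1587 -0.0034  0.2955] j [-0.037 -0.856  1.874 -0.14   2.384 -1.788] F [ 0.1 -0.7 -0.4] op 0.0854
z [-0.265 -0.086 -0.96 ] x [-0.959 -0.079  0.271] tilt 0.282
shift [103.4  22.2 122. ] turn 0.001479727625504124 rows 3.8716011198158533
```

Call:
apply_moves(targets="-1 0 -42 0 0;-1 90 -26 80 0;-1 120 -26 80 0")

```text
time_s: 6.42
position: [0.1516, -0.0475, 0.2927]
ee_rot: [-0.151, -0.042, 0.987, -0.034]
ft_force: [0.5, 0.2, -0.9]
opening: 0.0854
```

```bash
python3 -c "
from h import *
to([.025,-.0,.205],[-.995,-.0977,0])"
```

```text
t 6.42 p [ 0.1516 -0.0475  0.2927] j [-0.221 -0.855  1.884 -0.208  2.378 -2.009] F [ 0.5  0.2 -0.9] op 0.0854
z [-0.295 -0.08  -0.952] x [-0.951 -0.074  0.3  ] tilt 0.31
shift [ 90.5  63.9 117. ] turn -0.00365601394736757 rows 3.8644628376054113
```

Call:
apply_moves(targets="-1 80 30 110 0;-1 80 30 110 0")

```text
time_s: 6.58
position: [0.1518, -0.0435, 0.2698]
ee_rot: [-0.165, -0.041, 0.985, -0.031]
ft_force: [0.1, 0.2, 0.4]
opening: 0.0853
```

Call:
apply_moves(targets="-1 90 20 90 0;-1 90 20 90 0")

```text
time_s: 6.75
position: [0.1473, -0.0442, 0.2559]
ee_rot: [-0.18, -0.04, 0.982, -0.029]
ft_force: [0.6, -0.2, 0.4]
opening: 0.0853
```

```bash
python3 -c "
from h import *
to([.025,-.0,.205],[-.995,-.0977,0])"
```

```text
t 6.75 p [ 0.1473 -0.0442  0.2559] j [-0.208 -0.855  1.964 -0.203  2.362 -1.982] F [ 0.6 -0.2  0.4] op 0.0853
z [-0.352 -0.071 -0.933] x [-0.932 -0.069  0.357] tilt 0.367
shift [92.8 57.1 87.4] turn -0.008578952777373172 rows 3.3499451999455974
```

Call:
apply_moves(targets="-1 110 15 60 0;-1 110 15 60 0")

```text
time_s: 6.92
position: [0.1358, -0.0483, 0.2645]
ee_rot: [-0.195, -0.04, 0.98, -0.026]
ft_force: [0.3, 0.1, -0.3]
opening: 0.0855
```

Call:
apply_moves(targets="-1 110 5 70 0;-1 110 5 70 0")

```text
time_s: 7.08
position: [0.1243, -0.0614, 0.2714]
ee_rot: [-0.209, -0.039, 0.977, -0.022]
ft_force: [0.8, 0.2, -0.5]
opening: 0.0854
```

Call:
apply_moves(targets="-1 100 5 80 0;-1 100 5 80 0")

```text
time_s: 7.25
position: [0.1132, -0.0786, 0.2722]
ee_rot: [-0.221, -0.038, 0.974, -0.017]
ft_force: [1.2, 0.4, 0.5]
opening: 0.0856
```

```bash
python3 -c "
from h import *
to([.025,-.0,.205],[-.995,-.0977,0])"
```

```text
t 7.25 p [ 0.1132 -0.0786  0.2722] j [-0.369 -0.856  1.954 -0.31   2.42  -2.214] F [1.2 0.4 0.5] op 0.0856
z [-0.429 -0.05  -0.902] x [-0.899 -0.067  0.432] tilt 0.447
shift [45.  86.7 94.6] turn -0.016865051312365476 rows 3.2607376665533403
```

```bash
cat > meas.py <<'E'
from h import *
np.set_printoptions(precision=4,suppress=True)
def slab(c,X,m,n0):
    """fit top plane near n0, return centre of top-face rectangle etc."""
    m=m&(c["z_map"]>0); P=X[m]
    n=np.array(n0)/np.linalg.norm(n0)
    for k in range(5):
        h=P@n; h0=np.percentile(h,60); s=abs(h-h0)<.004
        Q=P[s]; _,_,V=np.linalg.svd(Q-Q.mean(0),full_matrices=False); n=V[2]*np.sign(V[2]@n0)
    h=P@n; h0=np.median(h[s]); s=abs(h-h0)<.003; Q=P[s]
    ex=np.cross([0,1,0],n); ex/=np.linalg.norm(ex); ey=np.cross(n,ex)
    uv=np.c_[Q@ex,Q@ey].astype(np.float32)
    (cx,cy),(w,h),a=cv2.minAreaRect((uv*1000))
    top=(cx*ex+cy*ey)/1000+n*h0
    a=np.radians(a); 
    if w<h: w,h=h,w; a+=np.pi/2
    a=(a+np.pi/2)%np.pi-np.pi/2
    xl=ex*np.cos(a)+ey*np.sin(a)
    return dict(top=top,n=n,mid=top-n*.006,size=(w,h),xl=xl,k=len(Q))
E
python3 - <<'E'
from meas import *
n0=[.43,.05,.9]
for cam in ["scene","top"]:
    c=cap(cam,cam+"2"); X=cloud(c)
    for t,nn in [("cart_blue_mid",n0),("cart_red_mid",n0),("cart_green_mid",n0),("cart_grey_mid",[0,0,1])]:
        for r in mask(cam,t)[:2]:
            if r["conf"]<.5: continue
            try: d=slab(c,X,r["mask"],nn)
            except Exception as e: print(t,e);continue
            print(cam,t,round(r["conf"],2),np.round(r["rect"]),"mid",d["mid"],"n",d["n"],"size",np.round(d["size"],1),"x",d["xl"])
    if cam=="scene":
        m=(X[...,2]>.185)&(X[...,2]<.225)&(X[...,0]>.4)&(X[...,0]<.7)&(X[...,1]>0)&(X[...,1]<.38)
        P=X[m]; print("bar",len(P),P.mean(0)); k=np.polyfit(P[:,1],P[:,0],1); print("bar x=",k, "z",np.percentile(P[:,2],[5,50,95]))
E
```

```text
scene cart_blue_mid 0.81 [396. 335. 450. 392.] mid [0.5949 0.2961 0.0513] n [0.4322 0.0463 0.9006] size [96.9 64.1] x [ 0.8968  0.0827 -0.4346]
scene cart_red_mid 0.62 [345. 308. 396. 366.] mid [0.606  0.1862 0.0513] n [0.4299 0.0443 0.9018] size [95.4 65.3] x [ 0.8969  0.094  -0.4322]
scene cart_green_mid 0.6 [298. 290. 348. 341.] mid [0.618 0.076 0.051] n [0.4317 0.0371 0.9013] size [96.7 65.9] x [ 0.8955  0.1019 -0.4331]
scene cart_grey_mid 0.75 [206. 229. 252. 261.] mid [ 0.5731 -0.2718  0.0121] n [-0.0069  0.0055  1.    ] size [99.3 67.9] x [ 0.9979 -0.064   0.0073]
bar 1696 [0.59   0.2071 0.208 ]
bar x= [-0.1038  0.6115] z [0.1977 0.2094 0.2132]
top cart_blue_mid 0.76 [164. 204. 195. 242.] mid [0.5924 0.2938 0.052 ] n [0.4308 0.0467 0.9012] size [100.2  63.2] x [ 0.8954  0.1024 -0.4334]
top cart_blue_mid 0.56 [446. 302. 472. 323.] mid [ 0.3836 -0.3774  0.0429] n [ 0.0325 -0.0026  0.9995] size [58.1 56.8] x [ 0.0125 -0.9999 -0.003 ]
top cart_red_mid 0.59 [212. 201. 238. 243.] mid [0.604  0.1842 0.0516] n [0.431  0.0367 0.9016] size [99.9 62.7] x [ 0.8964  0.0976 -0.4324]
top cart_green_mid 0.64 [259. 196. 285. 234.] mid [0.6155 0.0739 0.0515] n [0.4258 0.0496 0.9035] size [100.2  63.2] x [ 0.9001  0.0784 -0.4285]
top cart_grey_mid 0.6 [399. 214. 425. 254.] mid [ 0.5725 -0.2737  0.0118] n [0.0059 0.0009 1.    ] size [94.6 65.1] x [ 0.9995 -0.03   -0.0059]
```

Run:
```python
from h import *
np.set_printoptions(precision=4,suppress=True)
c=cap("wrist","w2"); M=c["mount"]; z=c["z_map"]; K=c["camera_matrix"]
v,u=np.mgrid[0:480,0:640]
P=np.stack([(u-K[0,2])*z/K[0,0],(v-K[1,2])*z/K[1,1],z],-1)@M[:3,:3].T+M[:3,3]
m=(z>0)&(z<.22)
print(m.sum())
for s in (-1,1):
    Q=P[m&(P[...,1]*s>.02)&(P[...,1]*s<.075)]
    print(s,len(Q)); 
    for zz in np.arange(-.08,.03,.01):
        q=Q[(Q[:,2]>zz)&(Q[:,2]<zz+.01)]
        if len(q): print(round(zz,3),len(q),"y",np.percentile(q[:,1]*s,[2,50,98]),"x",np.percentile(q[:,0],[2,98]))
    print("tip max z",np.percentile(Q[:,2],[95,99,99.8]))
```

```text
119723
-1 24710
-0.08 5563 y [0.0208 0.0369 0.0638] x [-0.0008  0.0182]
-0.07 5443 y [0.0259 0.0597 0.0705] x [-0.0101  0.018 ]
-0.06 7117 y [0.0398 0.059  0.0715] x [-0.0093  0.0139]
-0.05 1205 y [0.0414 0.0494 0.0677] x [0.0055 0.0142]
-0.04 1020 y [0.0412 0.0421 0.0541] x [-0.0038  0.012 ]
-0.03 1036 y [0.0412 0.0418 0.0547] x [-0.0097  0.0119]
-0.02 832 y [0.0412 0.0417 0.0546] x [-0.0095  0.0119]
-0.01 344 y [0.0412 0.0416 0.0478] x [-0.0097  0.0117]
tip max z [-0.0206 -0.0085 -0.0043]
1 41426
-0.08 6380 y [0.0211 0.0395 0.0682] x [-0.0008  0.0182]
-0.07 5632 y [0.0273 0.062  0.0729] x [-0.01   0.018]
-0.06 7014 y [0.0419 0.061  0.0733] x [-0.0096  0.0139]
-0.05 1210 y [0.0435 0.0511 0.0697] x [0.0048 0.0143]
-0.04 992 y [0.0434 0.0443 0.0564] x [-0.0036  0.012 ]
-0.03 1047 y [0.0434 0.044  0.0568] x [-0.0097  0.012 ]
-0.02 827 y [0.0434 0.044  0.0567] x [-0.0096  0.0119]
-0.01 339 y [0.0435 0.0439 0.0501] x [-0.0096  0.0117]
tip max z [0.0908 0.1034 0.108 ]
```

View pics/w2.png

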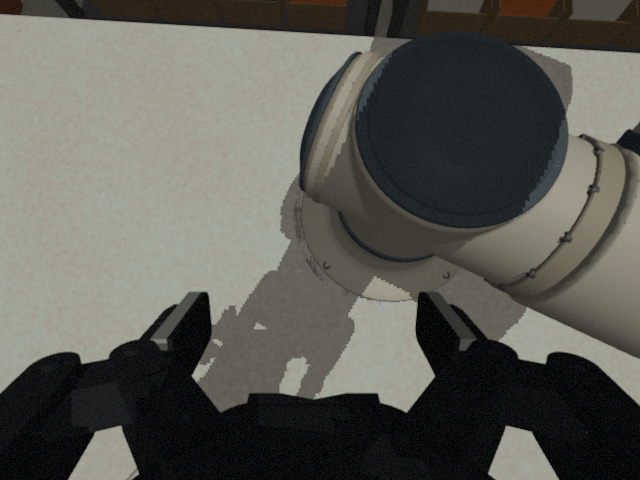

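```bash
python3 -c "
from h import *
to([.40,.12,.36],[.896,.092,-.4335])"
```

```text
t 7.8 p [ 0.1136 -0.0782  0.2719] j [-0.367 -0.856  1.954 -0.309  2.42  -2.211] F [-0.9  0.2 -0. ] op 0.0853
z [-0.429 -0.05  -0.902] x [-0.899 -0.067  0.432] tilt 0.447
shift [-232.9  172.4 -212.3] turn 3.116695063880699 rows 8.615659427460592
```

Call:
apply_moves(targets="-1 -233 172 -212 0.12;-1 -233 172 -212 0.25;-1 -233 172 -212 0.37;-1 -233 172 -212 0.5;-1 -233 172 -212 0.62")

```text
time_s: 8.22
position: [0.2358, 0.0042, 0.31]
ee_rot: [-0.211, 0.183, 0.958, -0.067]
ft_force: [-0.8, -0.4, 0.8]
opening: 0.0854
```

```bash
python3 -c "
from h import *
to([.50,.20,.32],[.896,.092,-.4335])"
```

```text
t 8.22 p [0.2358 0.0042 0.31  ] j [-0.035 -0.496  1.677 -0.097  2.4   -1.285] F [-0.8 -0.4  0.8] op 0.0854
z [-0.428 -0.051 -0.902] x [-0.844  0.378  0.379] tilt 0.446
shift [-145.2  264.1 -132. ] turn 2.660515524937387 rows 7.8901422255615135
```

Call:
apply_moves(targets="-1 -145 264 -132 0.12;-1 -145 264 -132 0.25;-1 -145 264 -132 0.37;-1 -145 264 -132 0.5;-1 -145 264 -132 0.62")

```text
time_s: 8.63
position: [0.3945, 0.1222, 0.3157]
ee_rot: [-0.182, 0.455, 0.863, -0.126]
ft_force: [-0.4, -0.3, 1.1]
opening: 0.0854
```

```bash
python3 -c "
from h import *
to([.56,.28,.30],[.896,.092,-.4335])"
```

```text
t 8.63 p [0.3945 0.1222 0.3157] j [ 0.192 -0.022  1.273  0.044  2.335 -0.385] F [-0.4 -0.3  1.1] op 0.0854
z [-0.428 -0.051 -0.902] x [-0.52  0.83  0.2 ] tilt 0.446
shift [ 41.8 215.8 -64.7] turn 2.067624785854838 rows 5.495724712096744
```

Call:
apply_moves(targets="-1 8 43 -13 0.12;-1 16 86 -26 0.25;-1 24 129 -39 0.37;-1 33 172 -52 0.5;-1 42 216 -65 0.62")

```text
time_s: 9.05
position: [0.5444, 0.2658, 0.3009]
ee_rot: [-0.135, 0.698, 0.681, -0.176]
ft_force: [1.6, 0.2, 1.0]
opening: 0.0853
```

Call:
apply_moves(targets="-1 0 0 0 0.12;-1 0 0 0 0.25;-1 0 0 0 0.37;-1 0 0 0 0.5;-1 0 0 0 0.62")

```text
time_s: 9.47
position: [0.5446, 0.2663, 0.3]
ee_rot: [-0.074, 0.873, 0.434, -0.209]
ft_force: [-0.1, 0.4, 0.2]
opening: 0.0854
```

```bash
python3 -c "
from h import *
to([.611,.297,.242],[.896,.092,-.4335])"
```

```text
t 9.47 p [0.5446 0.2663 0.3   ] j [0.346 0.527 0.662 0.141 2.385 1.077] F [-0.1  0.4  0.2] op 0.0854
z [-0.43  -0.052 -0.901] x [ 0.536  0.788 -0.302] tilt 0.448
shift [77.3 47.4 22.1] turn 0.8174061745919597 rows 2.237603198597633
```

Call:
apply_moves(targets="-1 0 0 0 0.12;-1 0 0 0 0.25;-1 20 12 5 0.37;-1 40 24 10 0.5;-1 55 35 15 0.62")

```text
time_s: 9.88
position: [0.5937, 0.2883, 0.2578]
ee_rot: [-0.006, 0.964, 0.144, -0.222]
ft_force: [0.0, -0.2, -0.1]
opening: 0.0854
```

```bash
python3 -c "
from h import *
to([.611,.297,.242],[.896,.092,-.4335])"
```

```text
t 9.88 p [0.5937 0.2883 0.2578] j [0.351 0.701 0.497 0.143 2.376 1.706] F [ 0.  -0.2 -0.1] op 0.0854
z [-0.43  -0.052 -0.901] x [ 0.86   0.281 -0.427] tilt 0.448
shift [24.  -2.4  6.3] turn 0.19261813945845424 rows 0.5987454611155462
```

Call:
apply_moves(targets="-1 24 -2 6 0.1;-1 24 -2 6 0.193;-1 24 -2 6 0.193")

```text
time_s: 10.13
position: [0.6116, 0.2971, 0.2371]
ee_rot: [0.017, 0.973, 0.049, -0.225]
ft_force: [-0.1, 0.3, -0.3]
opening: 0.0853
```

```bash
python3 -c "
from h import *
to([.638,.300,.1953],[.896,.092,-.4335]); to([.6408,.300,.1498]); n=np.array([.432,.046,.9006]); to(np.array([.5937,.295,.0516])+n*.0035)"
```

```text
t 10.13 p [0.6116 0.2971 0.2371] j [0.354 0.78  0.421 0.145 2.38  1.907] F [-0.1  0.3 -0.3] op 0.0853
z [-0.437 -0.055 -0.898] x [ 0.894  0.088 -0.44 ] tilt 0.456
shift [42.2 -0.6 25.8] turn -0.004141091555605713 rows 1.1874129631218053
t 10.13 p [0.6116 0.2971 0.2371] j [0.354 0.78  0.421 0.145 2.38  1.907] F [-0.1  0.3 -0.3] op 0.0853
z [-0.437 -0.055 -0.898] x [ 0.894  0.088 -0.44 ] tilt 0.456
shift [64.8 -0.8 65.5] turn None rows 2.2082806655298026
t 10.13 p [0.6116 0.2971 0.2371] j [0.354 0.78  0.421 0.145 2.38  1.907] F [-0.1  0.3 -0.3] op 0.0853
z [-0.437 -0.055 -0.898] x [ 0.894  0.088 -0.44 ] tilt 0.456
shift [ 65.4  -1.7 171. ] turn None rows 4.39019007772027
```

Call:
apply_moves(targets="-1 21 0 13 0;-1 42 -1 26 0;-1 65 -1 60 0;-1 65 -1 90 0;-1 65 -2 120 0")

```text
time_s: 10.55
position: [0.6167, 0.2976, 0.0979]
ee_rot: [0.017, 0.973, 0.05, -0.226]
ft_force: [-0.0, 0.8, -0.1]
opening: 0.0853
```

Run:
```python
from meas import *
n=np.array([.432,.046,.9006]); to(np.array([.5937,.295,.0516])+n*.0035,[.896,.092,-.4335])
c=cap("wrist","w3"); X=cloud(c)
for r in mask("wrist","cart_blue_mid")[:2]:
    d=slab(c,X,r["mask"],n); print(r["conf"],np.round(r["rect"]),"mid",d["mid"],"n",d["n"],"size",np.round(d["size"],1),"x",d["xl"])
```

```text
t 10.55 p [0.6167 0.2976 0.0979] j [0.352 0.763 0.694 0.117 2.128 1.86 ] F [-0.   0.8 -0.1] op 0.0853
z [-0.438 -0.056 -0.897] x [ 0.893  0.09  -0.441] tilt 0.457
shift [-0.3 -0.2 48.2] turn -0.001688530054508117 rows 1.1562612487087227
0.85 [253. 180. 377. 346.] mid [0.595  0.2954 0.0518] n [0.4309 0.0436 0.9013] size [96.5 64.2] x [ 0.8963  0.0952 -0.4331]
0.45 [193. 360. 324. 412.] mid [0.3788 0.3277 0.0233] n [0.0787 0.0053 0.9969] size [122.2  70. ] x [ 0.0666 -0.9978  0.0001]
```

View pics/w3.png

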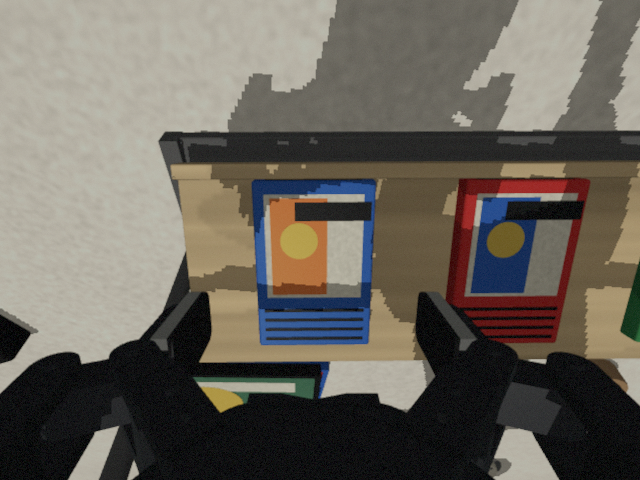

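Call:
apply_moves(targets="-1 0 0 25 0;-1 0 0 40 0;-1 0 0 48 0;-1 0 0 48 0;-1 0 0 48 0")

```text
time_s: 11.07
position: [0.5918, 0.2947, 0.0532]
ee_rot: [0.018, 0.972, 0.051, -0.231]
ft_force: [-0.1, -0.0, 0.6]
opening: 0.0857
```

```bash
python3 -c "
from h import *
n=np.array([.432,.046,.9006]); to(np.array([.5945,.2953,.0517])+n*.0035,[.896,.092,-.4335])"
```

```text
t 11.07 p [0.5918 0.2947 0.0532] j [0.36  0.711 0.852 0.114 2.034 1.854] F [-0.1 -0.   0.6] op 0.0857
z [-0.447 -0.059 -0.893] x [ 0.888  0.09  -0.45 ] tilt 0.467
shift [ 3.1 -0.3 -3.4] turn -0.0011911839565459572 rows 0.10948379565076961
```

Call:
apply_moves(targets="-1 3 0 -3 0;0 3 0 -3 0;0.3 3 0 -3 0;0.6 3 0 -3 0;0.6 3 0 -3 0", newtons=35)

```text
time_s: 11.48
position: [0.5975, 0.2955, 0.0568]
ee_rot: [0.018, 0.972, 0.051, -0.229]
ft_force: [4.1, 1.1, 6.3]
opening: 0.0626
```

Call:
apply_moves(targets="0.8 0 0 0 0;0.8 0 0 0 0;0.8 0 0 0 0", newtons=35)

```text
time_s: 11.73
position: [0.5976, 0.2954, 0.0569]
ee_rot: [0.018, 0.972, 0.051, -0.228]
ft_force: [2.0, 0.9, 5.0]
opening: 0.0628
```

Run:
```python
from meas import *
n=np.array([.432,.046,.9006]); to(np.array([.5945,.2953,.0517])+n*.0035,[.896,.092,-.4335])
c=cap("wrist","w4"); M=c["mount"]; z=c["z_map"]; K=c["camera_matrix"]
v,u=np.mgrid[0:480,0:640]
P=np.stack([(u-K[0,2])*z/K[0,0],(v-K[1,2])*z/K[1,1],z],-1)@M[:3,:3].T+M[:3,3]
for s in(-1,1):
    Q=P[(z>0)&(P[...,1]*s>.025)&(P[...,1]*s<.05)&(abs(P[...,0])<.013)&(P[...,2]>-.05)]
    print(s,np.percentile(Q[:,2],[50,90,98,99.5]),len(Q))
```

```text
t 11.73 p [0.5976 0.2954 0.0569] j [0.358 0.721 0.828 0.114 2.041 1.853] F [2.  0.9 5. ] op 0.0628
z [-0.442 -0.057 -0.895] x [ 0.89   0.09  -0.446] tilt 0.462
shift [-0.5 -0.2  2.5] turn -0.0008773302867767118 rows 0.0607634428060705
-1 [-0.0263  0.0004  0.0115  0.012 ] 6793
1 [-0.0292  0.0111  0.0127  0.0132] 7040
```

View pics/w4.png

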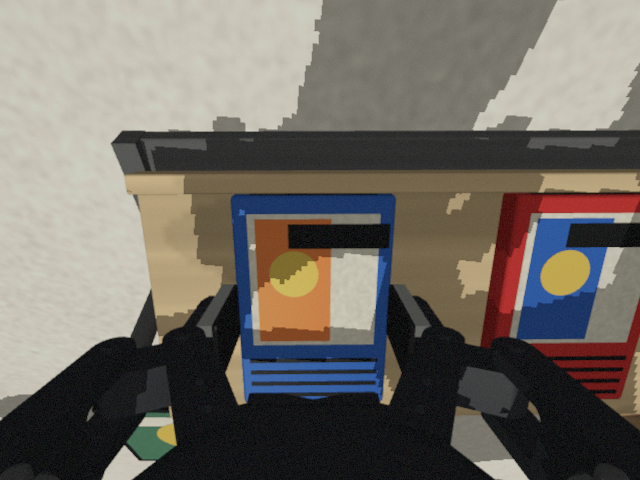

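Call:
apply_moves(targets="0.8 0 0 -4 0;0.8 0 0 -10 0;0.8 0 0 -18 0;0.8 0 0 -28 0;0.8 0 0 -40 0", newtons=40)

```text
time_s: 12.2
position: [0.6154, 0.2977, 0.0931]
ee_rot: [0.018, 0.972, 0.051, -0.229]
ft_force: [0.4, 0.8, -0.5]
opening: 0.0623
```

Run:
```python
from meas import *
s,p,R=st(); to([.638,.300,.1953],[.896,.092,-.4335])
c=cap("wrist","w5"); X=cloud(c)
for r in mask("wrist","cart_blue_mid")[:1]:
    d=slab(c,X,r["mask"],[.43,.04,.9]); print(r["conf"],np.round(r["rect"]),"mid",d["mid"],"n",d["n"],"size",np.round(d["size"],1),"x",d["xl"])
    print("mid in tool",R.T@(d["mid"]-p),"n in tool",R.T@d["n"],"x in tool",R.T@d["xl"])
```

```text
t 12.2 p [0.6154 0.2977 0.0931] j [0.353 0.766 0.699 0.117 2.126 1.859] F [ 0.4  0.8 -0.5] op 0.0623
z [-0.443 -0.058 -0.895] x [ 0.89   0.09  -0.446] tilt 0.463
shift [ -25.3    1.3 -101.5] turn -0.0009171224477525966 rows 2.5095347048603323
0.8 [229. 188. 400. 399.] mid [0.6138 0.2983 0.0876] n [0.4313 0.0433 0.9012] size [94.8 64.5] x [ 0.8964  0.0922 -0.4334]
mid in tool [ 0.001  -0.0008  0.0057] n in tool [-0.0145  0.0132 -0.9998] x in tool [ 0.9999 -0.0011 -0.0145]
```

View pics/w5.png

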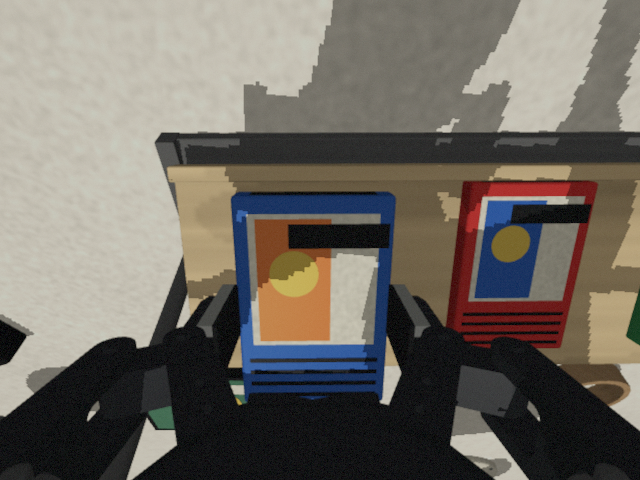

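Run:
```python
from meas import *
to([.655,.14,.13]); to([.635,.298,.115])
c=cap("top","t3")
```

```text
t 12.3 p [0.6167 0.298  0.0954] j [0.353 0.765 0.696 0.117 2.126 1.859] F [-0.5 -0.6 -0.7] op 0.0623
z [-0.439 -0.056 -0.897] x [ 0.892  0.091 -0.442] tilt 0.458
shift [  4.5 161.5 -39. ] turn None rows 3.985362032809123
t 12.3 p [0.6167 0.298  0.0954] j [0.353 0.765 0.696 0.117 2.126 1.859] F [-0.5 -0.6 -0.7] op 0.0623
z [-0.439 -0.056 -0.897] x [ 0.892  0.091 -0.442] tilt 0.458
shift [  7.6   2.1 -25.6] turn None rows 0.6432271685266654
```

View pics/t3.png

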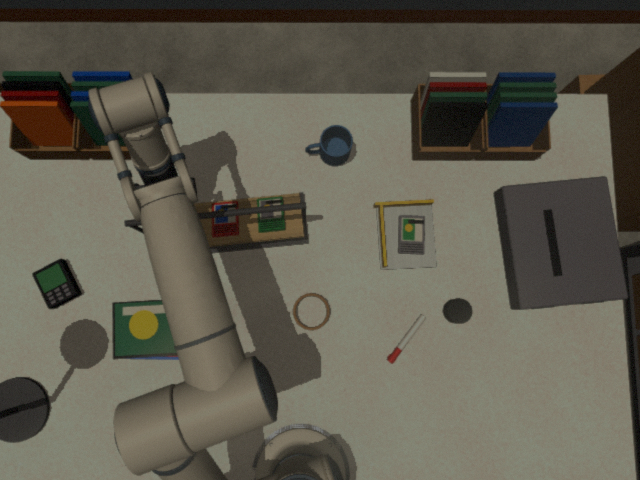

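Call:
apply_moves(targets="0.8 6 2 -24 0;0.8 6 35 -30 0;0.8 5 75 -34 0;0.8 5 115 -36 0;0.8 5 155 -39 0")

```text
time_s: 12.77
position: [0.654, 0.1452, 0.1277]
ee_rot: [0.017, 0.972, 0.051, -0.228]
ft_force: [1.6, -0.1, -0.9]
opening: 0.0625
```

Run:
```python
from meas import *
to([.80,.14,.16])
```

```text
t 12.77 p [0.654  0.1452 0.1277] j [0.161 0.73  0.689 0.017 2.182 1.633] F [ 1.6 -0.1 -0.9] op 0.0625
z [-0.441 -0.057 -0.896] x [ 0.891  0.092 -0.444] tilt 0.461
shift [115.3  21.2 -93. ] turn None rows 3.5876495223397193
```

Call:
apply_moves(targets="0.8 32 -3 -27 0;0.8 64 -6 -54 0;0.8 96 -9 -81 0;0.8 128 -13 -108 0;0.8 160 -15 -120 0")

```text
time_s: 13.18
position: [0.7285, 0.1582, 0.1308]
ee_rot: [0.015, 0.974, 0.051, -0.218]
ft_force: [0.1, -0.1, 0.2]
opening: 0.0624
```

Run:
```python
from meas import *
to([.80,.14,.16])
```

```text
t 13.18 p [0.7285 0.1582 0.1308] j [0.161 1.064 0.175 0.023 2.344 1.64 ] F [ 0.1 -0.1  0.2] op 0.0624
z [-0.424 -0.052 -0.904] x [ 0.899  0.092 -0.427] tilt 0.441
shift [ 50.1  25.9 -55.8] turn None rows 1.9031680051832038
```

Call:
apply_moves(targets="0.8 130 -15 -115 0;0.8 130 -15 -115 0")

```text
time_s: 13.35
position: [0.7357, 0.1598, 0.137]
ee_rot: [0.013, 0.978, 0.051, -0.202]
ft_force: [-0.3, 0.1, 0.4]
opening: 0.0626
```

Call:
apply_moves(targets="0.8 170 -15 -60 0;0.8 170 -15 -60 0")

```text
time_s: 13.52
position: [0.7515, 0.1624, 0.1161]
ee_rot: [0.01, 0.981, 0.051, -0.185]
ft_force: [-1.4, 0.4, -0.9]
opening: 0.0626
```

Run:
```python
from meas import *
to([.80,.14,.16])
```

```text
t 13.52 p [0.7515 0.1624 0.1161] j [0.16  1.074 0.169 0.025 2.27  1.64 ] F [-1.4  0.4 -0.9] op 0.0626
z [-0.361 -0.039 -0.932] x [ 0.927  0.096 -0.363] tilt 0.372
shift [ 26.8  27.4 -57.5] turn None rows 1.6577052574372095
```

Call:
apply_moves(targets="0.8 150 -15 -100 0;0.8 150 -15 -100 0")

```text
time_s: 13.68
position: [0.7618, 0.1638, 0.1128]
ee_rot: [0.008, 0.984, 0.051, -0.168]
ft_force: [-0.5, 0.1, 0.4]
opening: 0.0625
```

Call:
apply_moves(targets="0.8 150 -15 -100 0;0.8 150 -15 -100 0")

```text
time_s: 13.85
position: [0.7712, 0.1651, 0.1131]
ee_rot: [0.005, 0.987, 0.051, -0.151]
ft_force: [-0.0, -0.5, -1.1]
opening: 0.0624
```

Call:
apply_moves(targets="0.8 150 -15 -100 0;0.8 150 -15 -100 0")

```text
time_s: 14.02
position: [0.7805, 0.1663, 0.1149]
ee_rot: [0.002, 0.99, 0.051, -0.135]
ft_force: [-0.7, -0.6, -0.5]
opening: 0.062
```

Call:
apply_moves(targets="0.8 150 -15 -100 0;0.8 150 -15 -100 0")

```text
time_s: 14.18
position: [0.7895, 0.1673, 0.1187]
ee_rot: [-0.0, 0.992, 0.051, -0.117]
ft_force: [-0.0, -0.1, -1.2]
opening: 0.0624
```

Run:
```python
from meas import *
to([.80,.14,.16])
```

```text
t 14.18 p [0.7895 0.1673 0.1187] j [0.156 1.055 0.169 0.03  2.151 1.639] F [-0.  -0.1 -1.2] op 0.0624
z [-0.233 -0.011 -0.972] x [ 0.967  0.101 -0.233] tilt 0.236
shift [ -2.2  27.7 -42.3] turn None rows 1.2140172817963608
```

Run:
```python
from meas import *
to([.73,.05,.24])
```

```text
t 14.18 p [0.7895 0.1673 0.1187] j [0.156 1.055 0.169 0.03  2.151 1.639] F [-0.  -0.1 -1.2] op 0.0624
z [-0.233 -0.011 -0.972] x [ 0.967  0.101 -0.233] tilt 0.236
shift [ -97.6  109.2 -102.8] turn None rows 4.291585255734471
```

Call:
apply_moves(targets="0.8 -24 25 -26 0;0.8 -49 55 -51 0;0.8 -73 82 -77 0;0.8 -98 109 -103 0;0.8 -98 109 -103 0")

```text
time_s: 14.6
position: [0.7291, 0.0459, 0.2491]
ee_rot: [0.0, 0.992, 0.048, -0.112]
ft_force: [0.6, -0.6, 1.3]
opening: 0.0624
```

Call:
apply_moves(targets="0.8 40 0 -20 0;0.8 180 5 -80 0;0.8 180 5 -80 0")

```text
time_s: 14.85
position: [0.7685, 0.0498, 0.2338]
ee_rot: [-0.0, 0.994, 0.048, -0.101]
ft_force: [0.5, -0.2, -2.7]
opening: 0.0623
```

Run:
```python
from meas import *
to([.80,.05,.16])
```

```text
t 14.85 p [0.7685 0.0498 0.2338] j [ 0.023  0.917  0.172 -0.006  2.254  1.493] F [ 0.5 -0.2 -2.7] op 0.0623
z [-0.2   -0.009 -0.98 ] x [ 0.975  0.096 -0.2  ] tilt 0.202
shift [45.5  3.6 65.9] turn None rows 1.9235574093477623
```

Call:
apply_moves(targets="0.8 180 10 -80 0;0.8 180 10 -80 0")

```text
time_s: 15.02
position: [0.7829, 0.0498, 0.2236]
ee_rot: [-0.001, 0.995, 0.049, -0.085]
ft_force: [0.7, -0.3, 0.2]
opening: 0.0625
```

Call:
apply_moves(targets="0.8 180 10 -80 0;0.8 180 10 -80 0")

```text
time_s: 15.18
position: [0.7969, 0.0494, 0.215]
ee_rot: [-0.001, 0.996, 0.049, -0.069]
ft_force: [0.1, 0.1, -0.7]
opening: 0.0625
```

Call:
apply_moves(targets="0.8 180 10 -80 0;0.8 180 10 -80 0")

```text
time_s: 15.35
position: [0.8099, 0.0491, 0.2092]
ee_rot: [-0.001, 0.997, 0.049, -0.052]
ft_force: [0.1, 0.4, -0.3]
opening: 0.0624
```

Call:
apply_moves(targets="0.8 180 10 -80 0;0.8 180 10 -80 0")

```text
time_s: 15.52
position: [0.8221, 0.0487, 0.2059]
ee_rot: [-0.001, 0.998, 0.049, -0.035]
ft_force: [0.6, -0.0, -0.7]
opening: 0.0626
```

Run:
```python
from meas import *
to([.80,.05,.16])
```

```text
t 15.52 p [0.8221 0.0487 0.2059] j [ 0.018  0.945  0.169 -0.     2.098  1.49 ] F [ 0.6 -0.  -0.7] op 0.0626
z [-0.07  -0.001 -0.998] x [ 0.993  0.099 -0.07 ] tilt 0.07
shift [-18.6  -3.3  47.3] turn None rows 1.2217731567780845
```

Call:
apply_moves(targets="0.8 180 20 -80 0;0.8 180 20 -80 0")

```text
time_s: 15.68
position: [0.8336, 0.0447, 0.205]
ee_rot: [-0.001, 0.999, 0.049, -0.018]
ft_force: [-0.1, -0.2, -0.8]
opening: 0.0622
```

Call:
apply_moves(targets="0.8 110 20 -55 0;0.8 110 20 -55 0")

```text
time_s: 15.85
position: [0.8435, 0.0365, 0.2094]
ee_rot: [-0.001, 0.999, 0.049, -0.001]
ft_force: [-0.6, -0.2, -0.5]
opening: 0.0627
```

Run:
```python
from meas import *
s,p,R=st(); to([.70,-.05,.25])
c=cap("wrist","w6"); X=cloud(c)
for r in mask("wrist","cart_blue_mid")[:1]:
    d=slab(c,X,r["mask"],[0,0,1]); print(r["conf"],np.round(r["rect"]),"mid",d["mid"],"n",d["n"],"size",np.round(d["size"],1),"x",d["xl"])
    print("mid in tool",R.T@(d["mid"]-p),"n in tool",R.T@d["n"],"x in tool",R.T@d["xl"])
# tray
for cam in ["top","scene"]:
    c=cap(cam,cam+"6"); X=cloud(c); Z=X[...,2]
    m=(Z>.03)&(Z<.045)&(X[...,0]>.45)&(X[...,0]<.7)&(X[...,1]<-.15)&(X[...,1]>-.36)&(c["z_map"]>0)
    P=X[m]
    far=P[(P[:,0]>.615)&(P[:,1]<-.21)]; side=P[(P[:,1]>-.22)&(P[:,0]<.62)]
    print(cam,len(far),len(side))
    if len(far)>20: k=np.polyfit(far[:,1],far[:,0],1); print("far x=a*y+b",k,"span",np.percentile(far[:,0]-k[0]*far[:,1],[1,50,99]))
    if len(side)>20: k=np.polyfit(side[:,0],side[:,1],1); print("side y=a*x+b",k,"span",np.percentile(side[:,1]-k[0]*side[:,0],[1,50,99]))
    for r in mask(cam,"cart_grey_mid")[:2]:
        if r["conf"]<.4: continue
        d=slab(c,X,r["mask"],[0,0,1]); print(round(r["conf"],2),np.round(r["rect"]),"mid",d["mid"],"size",np.round(d["size"],1),"x",d["xl"])
```

```text
t 15.85 p [0.8435 0.0365 0.2094] j [0.002 0.94  0.169 0.002 2.034 1.475] F [-0.6 -0.2 -0.5] op 0.0627
z [-0.001  0.002 -1.   ] x [ 0.995  0.099 -0.001] tilt 0.002
shift [-151.3   71.8  -40.5] turn None rows 4.13279250427594
0.87 [232. 189. 396. 400.] mid [0.8442 0.0374 0.2038] n [-0.0116 -0.0163  0.9998] size [95.6 64.2] x [0.9949 0.0996 0.0132]
mid in tool [ 0.0008 -0.0008  0.0056] n in tool [-0.0144  0.0133 -0.9998] x in tool [ 0.9999 -0.0011 -0.0145]
top 177 186
far x=a*y+b [-0.0556  0.6357] span [0.6315 0.6356 0.6408]
side y=a*x+b [ 0.0537 -0.2305] span [-0.2349 -0.2306 -0.2262]
0.7 [398. 213. 427. 254.] mid [ 0.5731 -0.2736  0.0117] size [95.9 64.6] x [ 0.9988 -0.0477  0.0079]
0.62 [315. 124. 354. 166.] mid [ 0.7885 -0.0813  0.0442] size [76.6 72.9] x [ 0.9941 -0.0947 -0.052 ]
scene 3 190
side y=a*x+b [ 0.0574 -0.2299] span [-0.2371 -0.2292 -0.2248]
0.66 [193. 303. 258. 346.] mid [0.8488 0.0394 0.2031] size [87.6 66.3] x [ 0.9974  0.0719 -0.0007]
```

View pics/w6.png

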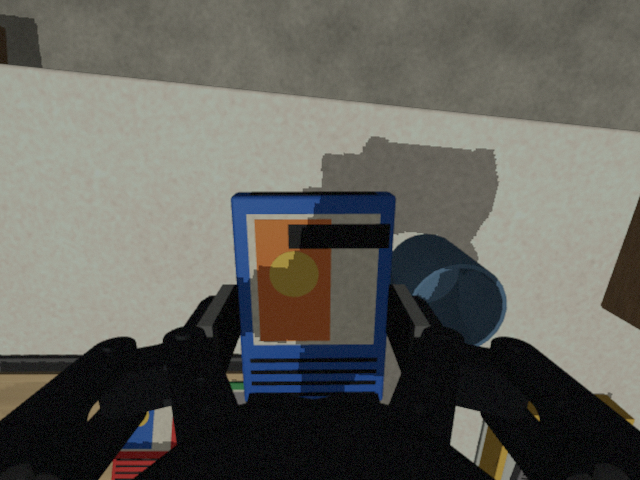

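Run:
```python
from meas import *
to([.573,-.2727,.17],[.9989,-.047,0])
```

```text
t 16.15 p [0.8428 0.037  0.2087] j [0.003 0.94  0.17  0.002 2.036 1.476] F [ 0.4  0.3 -1.7] op 0.0624
z [-0.004  0.002 -1.   ] x [ 0.995  0.099 -0.004] tilt 0.005
shift [-298.9  281.7   39.3] turn 0.14597232707214353 rows 9.894204677447314
```

Call:
apply_moves(targets="0.8 -30 28 4 0.03;0.8 -60 56 8 0.06;0.8 -90 85 12 0.09;0.8 -120 113 16 0.12;0.8 -150 141 20 0.146")

```text
time_s: 16.57
position: [0.7177, -0.1049, 0.1903]
ee_rot: [-0.001, 1.0, -0.024, -0.002]
ft_force: [-0.1, -1.0, 0.3]
opening: 0.0626
```

Run:
```python
from meas import *
to([.573,-.2727,.17],[.9989,-.047,0])
```

```text
t 16.57 p [ 0.7177 -0.1049  0.1903] j [-0.192  0.443  0.909  0.001  1.794  1.426] F [-0.1 -1.   0.3] op 0.0626
z [-0.004  0.002 -1.   ] x [ 0.999 -0.048 -0.005] tilt 0.005
shift [-136.5  174.6   20.7] turn -0.0006293566226409904 rows 5.337178357223806
```

Run:
```python
from meas import *
for cam in ["wrist","scene","top"]:
    c=cap(cam,"x7"+cam); X=cloud(c)
    for r in mask(cam,"cart_grey_mid")[:2]:
        if r["conf"]<.3: continue
        d=slab(c,X,r["mask"],[0,0,1]); print(cam,round(r["conf"],2),np.round(r["rect"]),"mid",d["mid"],"size",np.round(d["size"],1),"x",d["xl"])
```

```text
wrist 0.56 [458. 304. 525. 348.] mid [ 0.6002 -0.2749  0.0126] size [64.2 46.3] x [ 0.0385  0.9993 -0.0038]
wrist 0.35 [  1. 258. 241. 471.] mid [0.6292 0.0947 0.0337] size [187.5  76. ] x [ 0.1003 -0.9949 -0.012 ]
top 0.75 [399. 211. 427. 254.] mid [ 0.5728 -0.2736  0.0114] size [96.8 64.6] x [ 0.9983 -0.0576 -0.0017]
```

View pics/x7wrist.png

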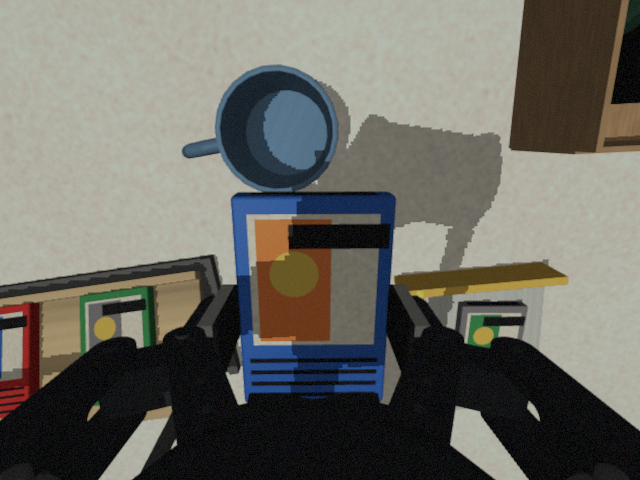

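Call:
apply_moves(targets="0.8 -34 42 5 0;0.8 -68 84 10 0;0.8 -102 126 20 0;0.8 -137 168 40 0;0.8 -137 170 70 0")

```text
time_s: 17.28
position: [0.591, -0.2526, 0.1444]
ee_rot: [0.001, 1.0, -0.022, 0.003]
ft_force: [0.9, -1.0, 0.3]
opening: 0.0623
```

Run:
```python
from meas import *
to([.573,-.274,.045],[.9990,-.044,0])
```

```text
t 17.28 p [ 0.591  -0.2526  0.1444] j [-0.457  0.202  1.282  0.     1.651  1.158] F [ 0.9 -1.   0.3] op 0.0623
z [ 0.006 -0.002 -1.   ] x [ 0.999 -0.044  0.006] tilt 0.006
shift [-17.6  22.   99.4] turn -1.4126463890316183e-05 rows 2.476795543282573
```

Call:
apply_moves(targets="0.8 -18 22 35 0;0.8 -18 22 70 0;0.8 -18 22 95 0;0.8 -18 22 99 0;0.8 -18 22 99 0")

```text
time_s: 17.7
position: [0.5729, -0.2727, 0.0435]
ee_rot: [0.0, 1.0, -0.021, 0.001]
ft_force: [0.6, 0.0, -0.5]
opening: 0.0625
```

Run:
```python
from meas import *
to([.573,-.274,.0296],[.9990,-.044,0])
c=cap("scene","s8"); im=c["frame"][180:330,140:320][:,:,::-1]; cv2.imwrite("pics/s8c.png",cv2.resize(im,None,fx=4,fy=4,interpolation=2))
```

```text
t 17.7 p [ 0.5729 -0.2727  0.0435] j [-0.498  0.231  1.43   0.001  1.478  1.115] F [ 0.6  0.  -0.5] op 0.0625
z [ 0.003 -0.    -1.   ] x [ 0.999 -0.042  0.003] tilt 0.003
shift [ 0.2  1.3 13.9] turn 0.0017520562691212813 rows 0.3340298947544248
```

View pics/s8c.png

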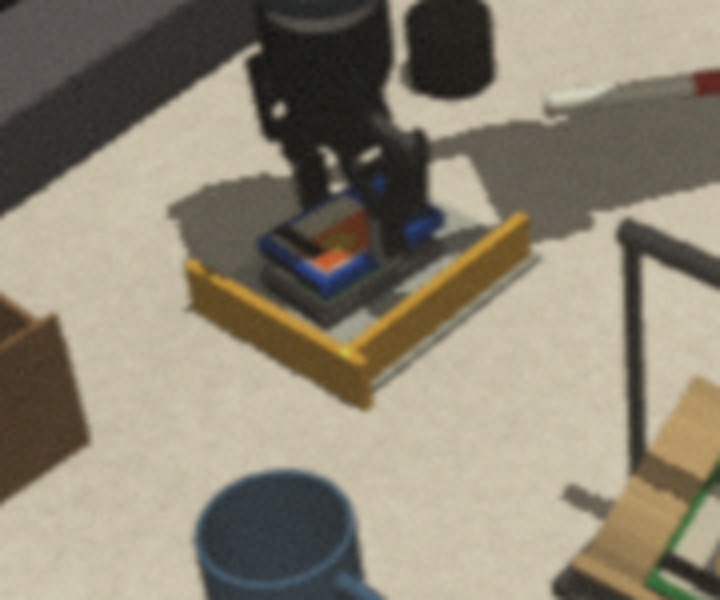

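Blue hovers over the grey, aligned in the tray. Lowering gently.

Call:
apply_moves(targets="0.8 0 1 6 0;0.8 0 1 10 0;0.8 0 1 12 0;0.8 0 1 12 0")

```text
time_s: 18.08
position: [0.5745, -0.2741, 0.0345]
ee_rot: [0.001, 1.0, -0.021, 0.003]
ft_force: [0.6, 0.1, -0.9]
opening: 0.0622
```

Call:
apply_moves(targets="0.8 0 0 1.5 0;0.8 0 0 1.5 0")

```text
time_s: 18.25
position: [0.5746, -0.2741, 0.0332]
ee_rot: [0.001, 1.0, -0.021, 0.004]
ft_force: [0.2, -0.2, -2.0]
opening: 0.0625
```

Run:
```python
from meas import *
to([.573,-.274,.0296],[.9990,-.044,0])
```

```text
t 18.25 p [ 0.5746 -0.2741  0.0332] j [-0.499  0.239  1.439  0.001  1.455  1.113] F [ 0.2 -0.2 -2. ] op 0.0625
z [ 0.007 -0.003 -1.   ] x [ 0.999 -0.042  0.007] tilt 0.008
shift [-1.7 -0.1  3.6] turn 0.0024589886714158063 rows 0.09548308903655926
```

Call:
apply_moves(targets="0.8 -1 0 1.5 0;0.8 -1 0 2.5 0;0.8 -1 0 2.5 0")

```text
time_s: 18.5
position: [0.5737, -0.2742, 0.0309]
ee_rot: [0.001, 1.0, -0.021, 0.004]
ft_force: [-0.7, 0.2, 0.6]
opening: 0.0625
```

Call:
apply_moves(targets="0.8 0 0 1 0;0.8 0 0 1 0")

```text
time_s: 18.67
position: [0.5738, -0.2743, 0.0305]
ee_rot: [0.002, 1.0, -0.021, 0.004]
ft_force: [-0.4, 1.4, 1.6]
opening: 0.0627
```

Call:
apply_moves(targets="0.8 0 0 1 0;0.8 0 0 1 0")

```text
time_s: 18.83
position: [0.574, -0.2744, 0.0304]
ee_rot: [0.002, 1.0, -0.021, 0.004]
ft_force: [-1.5, 1.7, 4.8]
opening: 0.0624
```

Call:
apply_moves(targets="0.3 0 0 0 0;-0.3 0 0 0 0;-0.7 0 0 0 0;-0.9 0 0 0 0;-0.9 0 0 -5 0")

```text
time_s: 19.25
position: [0.5732, -0.274, 0.0338]
ee_rot: [0.001, 1.0, -0.021, 0.003]
ft_force: [-0.3, 0.7, -0.3]
opening: 0.0814
```

Call:
apply_moves(targets="-0.9 0 0 -15 0;-1 0 0 -40 0;-1 0 0 -70 0;-1 0 0 -110 0;-1 0 0 -150 0")

```text
time_s: 19.67
position: [0.5716, -0.2733, 0.1843]
ee_rot: [0.001, 1.0, -0.021, 0.002]
ft_force: [0.7, -0.6, 0.3]
opening: 0.0853
```

Run:
```python
from meas import *
to([.573,-.274,.0296],[.9990,-.044,0])
c=cap("wrist","w9"); X=cloud(c)
for t in ["cart_blue_mid","cart_grey_mid"]:
  for r in mask("wrist",t)[:1]:
    d=slab(c,X,r["mask"],[0,0,1]); print(t,round(r["conf"],2),np.round(r["rect"]),"mid",d["mid"],"n",d["n"],"size",np.round(d["size"],1),"x",d["xl"])
```

```text
t 19.67 p [ 0.5716 -0.2733  0.1843] j [-0.5    0.174  1.243  0.001  1.72   1.112] F [ 0.7 -0.6  0.3] op 0.0853
z [ 0.005 -0.001 -1.   ] x [ 0.999 -0.042  0.005] tilt 0.005
shift [  0.7   0.4 154.7] turn 0.002295277705683239 rows 3.7107684544827015
cart_blue_mid 0.97 [277. 161. 354. 273.] mid [ 0.5742 -0.2738  0.0246] n [-0.002  -0.0015  1.    ] size [96.4 64. ] x [ 0.9991 -0.0422  0.0019]Traceback (most recent call last):
  File "<stdin>", line 6, in <module>
  File "meas.py", line 9, in slab
    Q=P[s]; _,_,V=np.linalg.svd(Q-Q.mean(0),full_matrices=False); n=V[2]*np.sign(V[2]@n0)
                                                                    ~^^^
IndexError: index 2 is out of bounds for axis 0 with size 1
```

View pics/w9.png

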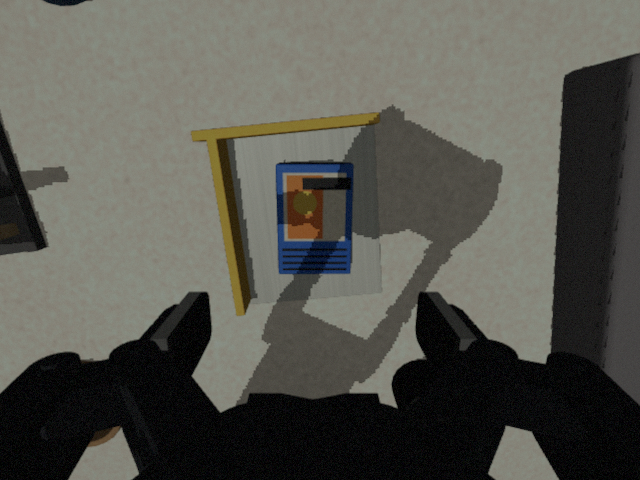

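Run:
```python
from meas import *
c=cap("wrist"); X=cloud(c); Z=X[...,2]
m=(Z>.030)&(Z<.045)&(X[...,0]>.45)&(X[...,0]<.70)&(X[...,1]<-.15)&(X[...,1]>-.36)&(c["z_map"]>0)
P=X[m]; a=.055; tx=np.array([np.cos(a),np.sin(a)]); ty=np.array([-np.sin(a),np.cos(a)])
for a in (.04,.05,.06,.07):
    tx=np.array([np.cos(a),np.sin(a)]); ty=np.array([-np.sin(a),np.cos(a)])
    u=P[:,:2]@tx; v=P[:,:2]@ty
    far=(u>.60)&(v<-.255); side=(v>-.25)&(u<.60)
    kf=np.polyfit(v[far],u[far],1); ks=np.polyfit(u[side],v[side],1)
    print(a,far.sum(),side.sum(),"far",np.percentile(u[far],[1,5,50,95,99]),kf[0],"side",np.percentile(v[side],[1,5,50,95,99]),ks[0])
to([.20,.055,.30],[.995,.0977,0])
```

```text
0.04 2080 1447 far [0.6004 0.6014 0.6387 0.6444 0.6451] -0.09599980176026278 side [-0.2279 -0.2276 -0.2244 -0.2199 -0.2191] 0.013402120187557614
0.05 1944 1482 far [0.6003 0.6013 0.6364 0.6414 0.6419] -0.04981030341306081 side [-0.233  -0.2328 -0.2298 -0.2254 -0.2248] 0.0035279254605259007
0.06 1806 1516 far [0.6002 0.6013 0.634  0.6384 0.6388] -0.021542583643125432 side [-0.2385 -0.2383 -0.2353 -0.2308 -0.2302] -0.006703743735653129
0.07 1694 1549 far [0.6005 0.6029 0.6315 0.6355 0.6362] -0.0007125947466997976 side [-0.2444 -0.2441 -0.2407 -0.2362 -0.2353] -0.016529535332984038
t 19.87 p [ 0.573  -0.274   0.1863] j [-0.5    0.172  1.242  0.001  1.716  1.113] F [ 0.5  0.  -1.3] op 0.0853
z [ 0.011 -0.005 -1.   ] x [ 0.999 -0.042  0.011] tilt 0.012
shift [-385.2 -312.7 -119.1] turn -0.1396106732544373 rows 12.235585630182976
```

Call:
apply_moves(targets="-1 -32 -26 -12 -0.05;-1 -64 -52 -24 -0.1;-1 -96 -78 -36 -0.14;-1 -128 -104 -48 -0.14;-1 -160 -130 -60 -0.14")

```text
time_s: 20.28
position: [0.4206, -0.14, 0.2402]
ee_rot: [0.002, 0.999, 0.049, 0.003]
ft_force: [0.4, 1.0, 1.2]
opening: 0.0854
```

Run:
```python
from meas import *
to([.20,.055,.29],[.995,.0977,0])
```

```text
t 20.28 p [ 0.4206 -0.14    0.2402] j [-0.398 -0.339  1.63  -0.     1.844  1.075] F [0.4 1.  1.2] op 0.0854
z [ 0.007 -0.003 -1.   ] x [0.995 0.098 0.006] tilt 0.007
shift [-200.1 -215.5  -51.9] turn 0.0002708570627184239 rows 7.161128806601677
```

Call:
apply_moves(targets="-1 -28 -31 -7 0;-1 -56 -62 -14 0;-1 -84 -92 -21 0;-1 -112 -123 -28 0;-1 -140 -153 -36 0")

```text
time_s: 20.7
position: [0.2672, -0.0032, 0.2722]
ee_rot: [0.001, 0.999, 0.049, 0.002]
ft_force: [-0.2, 1.5, 0.2]
opening: 0.0853
```

Call:
apply_moves(targets="-1 -30 -30 -8 0;-1 -62 -62 -16 0;-1 -90 -64 0 0;-1 -120 -60 20 0")

```text
time_s: 21.03
position: [0.2244, 0.0651, 0.2911]
ee_rot: [0.005, 0.999, 0.051, -0.015]
ft_force: [-1.3, 0.3, 0.1]
opening: 0.0856
```

Run:
```python
from meas import *
to([.025,.0,.205],[.995,.0977,0])
```

```text
t 21.03 p [0.2244 0.0651 0.2911] j [ 0.146 -0.856  1.858 -0.009  2.17   1.611] F [-1.3  0.3  0.1] op 0.0856
z [-0.029 -0.012 -1.   ] x [ 0.994  0.101 -0.03 ] tilt 0.031
shift [-202.2   43.8   92.6] turn 0.003411704381500238 rows 5.435917895337023
```

Call:
apply_moves(targets="-1 -160 35 90 0")

```text
time_s: 21.12
position: [0.2192, 0.0614, 0.284]
ee_rot: [0.008, 0.998, 0.052, -0.028]
ft_force: [-0.0, -0.5, -0.6]
opening: 0.0852
```

Call:
apply_moves(targets="-1 -160 35 90 0;-1 -160 35 90 0")

```text
time_s: 21.28
position: [0.2129, 0.0545, 0.2735]
ee_rot: [0.012, 0.997, 0.052, -0.047]
ft_force: [-0.4, -0.3, 0.3]
opening: 0.0854
```

Call:
apply_moves(targets="-1 -160 35 90 0;-1 -160 35 90 0")

```text
time_s: 21.45
position: [0.2057, 0.047, 0.2658]
ee_rot: [0.015, 0.996, 0.05, -0.065]
ft_force: [-0.6, -0.4, 0.1]
opening: 0.0852
```

Run:
```python
from meas import *
to([.025,.0,.205],[.995,.0977,0])
```

```text
t 21.45 p [0.2057 0.047  0.2658] j [ 0.1   -0.855  1.911 -0.029  2.217  1.553] F [-0.6 -0.4  0.1] op 0.0852
z [-0.128 -0.036 -0.991] x [ 0.986  0.099 -0.131] tilt 0.134
shift [-174.9   26.8   85.1] turn 0.004900162679482415 rows 4.709460106592131
```

Call:
apply_moves(targets="-1 -160 35 70 0;-1 -160 35 70 0")

```text
time_s: 21.62
position: [0.1963, 0.0372, 0.2675]
ee_rot: [0.017, 0.995, 0.049, -0.082]
ft_force: [0.2, -0.2, -0.2]
opening: 0.0853
```

Call:
apply_moves(targets="-1 -160 35 60 0;-1 -160 35 60 0")

```text
time_s: 21.78
position: [0.1853, 0.0245, 0.2764]
ee_rot: [0.019, 0.994, 0.049, -0.098]
ft_force: [-0.7, 0.7, -0.3]
opening: 0.0854
```

Call:
apply_moves(targets="-1 -150 30 60 0;-1 -150 30 60 0")

```text
time_s: 21.95
position: [0.1741, 0.0102, 0.2868]
ee_rot: [0.02, 0.992, 0.048, -0.113]
ft_force: [-0.2, -0.5, -1.1]
opening: 0.0849
```

Run:
```python
from meas import *
to([.025,.0,.205],[.995,.0977,0])
```

```text
t 21.95 p [0.1741 0.0102 0.2868] j [-0.03  -0.855  1.882 -0.078  2.337  1.396] F [-0.2 -0.5 -1.1] op 0.0849
z [-0.223 -0.05  -0.973] x [ 0.97   0.091 -0.227] tilt 0.231
shift [-126.9   -7.   113.4] turn 0.0019338077235572452 rows 4.08441947838819
```

Call:
apply_moves(targets="-1 -130 0 100 0;-1 -130 0 100 0")

```text
time_s: 22.12
position: [0.1682, 0.0092, 0.2784]
ee_rot: [0.02, 0.99, 0.046, -0.129]
ft_force: [0.5, 0.4, -1.4]
opening: 0.0853
```

Call:
apply_moves(targets="-1 -130 0 90 0;-1 -130 0 90 0")

```text
time_s: 22.28
position: [0.1602, 0.0083, 0.2747]
ee_rot: [0.021, 0.988, 0.046, -0.145]
ft_force: [0.2, -0.2, -0.4]
opening: 0.0855
```

Call:
apply_moves(targets="-1 -130 0 80 0;-1 -130 0 80 0")

```text
time_s: 22.45
position: [0.1502, 0.0072, 0.2777]
ee_rot: [0.021, 0.986, 0.046, -0.161]
ft_force: [0.1, 0.0, -0.0]
opening: 0.0854
```

Run:
```python
from meas import *
to([.025,.0,.205],[.995,.0977,0])
```

```text
t 22.45 p [0.1502 0.0072 0.2777] j [-0.032 -0.855  1.916 -0.099  2.399  1.383] F [ 0.1  0.  -0. ] op 0.0854
z [-0.316 -0.056 -0.947] x [ 0.944  0.084 -0.32 ] tilt 0.327
shift [-95.4  -7.  108.8] turn -6.617772965176057e-05 rows 3.4750457174083134
```

Call:
apply_moves(targets="-1 -100 12 100 0;-1 -100 12 100 0")

```text
time_s: 22.62
position: [0.1467, -0.0021, 0.2651]
ee_rot: [0.021, 0.983, 0.046, -0.176]
ft_force: [0.0, 0.1, 0.0]
opening: 0.0853
```

Call:
apply_moves(targets="-1 -100 10 100 0;-1 -100 10 100 0")

```text
time_s: 22.78
position: [0.1427, -0.0128, 0.2521]
ee_rot: [0.02, 0.98, 0.046, -0.192]
ft_force: [-0.3, 0.2, 0.1]
opening: 0.0858
```

Call:
apply_moves(targets="-1 -100 5 80 0;-1 -100 5 80 0")

```text
time_s: 22.95
position: [0.1354, -0.0236, 0.2482]
ee_rot: [0.019, 0.977, 0.045, -0.207]
ft_force: [-0.1, 0.1, 0.6]
opening: 0.0853
```

Run:
```python
from meas import *
to([.4,.13,.33],[.896,.092,-.4335])
```

```text
t 22.95 p [ 0.1354 -0.0236  0.2482] j [-0.147 -0.855  1.99  -0.17   2.403  1.229] F [-0.1  0.1  0.6] op 0.0853
z [-0.403 -0.055 -0.914] x [ 0.91   0.08  -0.406] tilt 0.419
shift [ 220.  -126.1 -189.8] turn -0.013490061751973786 rows 7.594359316333288
```

Call:
apply_moves(targets="-1 -110 5 60 0;-1 -110 5 60 0")

```text
time_s: 23.12
position: [0.1238, -0.0376, 0.259]
ee_rot: [0.016, 0.974, 0.044, -0.221]
ft_force: [-0.1, -1.0, 0.0]
opening: 0.0854
```

Run:
```python
from meas import *
to([.4,.13,.35],[.896,.092,-.4335])
mid=np.array([.605,.1852,.0515]);n=np.array([.431,.045,.901]);xs=np.array([.8965,.095,-.4325])
for k,(a,b) in dict(W1=(.179,-.067),W2=(.149,-.022),W3=(.109,0),G=(.0035,0)).items(): print(k,mid+n*a+xs*b)
```

```text
t 23.12 p [ 0.1238 -0.0376  0.259 ] j [-0.206 -0.855  1.978 -0.214  2.435  1.14 ] F [-0.1 -1.   0. ] op 0.0854
z [-0.43  -0.051 -0.901] x [ 0.898  0.079 -0.433] tilt 0.448
shift [ 221.9 -140.  -209.2] turn -0.013141124294056955 rows 8.047859480674893
W1 [0.6221 0.1869 0.2418]
W2 [0.6495 0.1898 0.1953]
W3 [0.652  0.1901 0.1497]
G [0.6065 0.1854 0.0547]
```

Call:
apply_moves(targets="-1 27 -17 -26 0;-1 55 -35 -52 0;-1 83 -52 -78 -0.013;-1 110 -70 -104 -0.013;-1 138 -87 -130 -0.013")

```text
time_s: 23.53
position: [0.2966, 0.0671, 0.3151]
ee_rot: [0.015, 0.974, 0.05, -0.221]
ft_force: [-0.5, -1.6, 0.7]
opening: 0.0854
```

Run:
```python
from meas import *
to([.56,.175,.30],[.896,.092,-.4335])
```

```text
t 23.53 p [0.2966 0.0671 0.3151] j [ 0.113 -0.308  1.53  -0.003  2.368  1.578] F [-0.5 -1.6  0.7] op 0.0854
z [-0.43  -0.051 -0.902] x [ 0.897  0.092 -0.433] tilt 0.448
shift [ 252.6  -79.9 -105. ] turn -0.00041164104935161586 rows 6.8350874300458315
```

Call:
apply_moves(targets="-1 36 -11 -15 0;-1 72 -23 -30 0;-1 108 -34 -45 0;-1 144 -46 -60 0;-1 180 -57 -75 0")

```text
time_s: 23.95
position: [0.4864, 0.1445, 0.3031]
ee_rot: [0.014, 0.974, 0.05, -0.222]
ft_force: [0.9, -0.9, 0.8]
opening: 0.0854
```

Run:
```python
from meas import *
to([.6221,.1869,.242],[.896,.092,-.4335])
```

```text
t 23.95 p [0.4864 0.1445 0.3031] j [0.199 0.235 1.022 0.049 2.332 1.692] F [ 0.9 -0.9  0.8] op 0.0854
z [-0.43  -0.051 -0.901] x [ 0.897  0.092 -0.433] tilt 0.448
shift [152.  -28.4  -5.5] turn -0.000528084382367297 rows 3.71091617284335
```

Call:
apply_moves(targets="-1 38 -7 -8 0;-1 76 -14 -12 0;-1 114 -21 -12 0;-1 152 -28 -6 0;-1 152 -28 -6 0")

```text
time_s: 24.37
position: [0.6262, 0.187, 0.2258]
ee_rot: [0.016, 0.972, 0.05, -0.231]
ft_force: [-0.1, -0.2, -5.6]
opening: 0.0854
```

Run:
```python
from meas import *
to([.6495,.1898,.1953],[.896,.092,-.4335]); to([.6195,.1867,.082])
```

```text
t 24.37 p [0.6262 0.187  0.2258] j [0.216 0.692 0.572 0.06  2.342 1.716] F [-0.1 -0.2 -5.6] op 0.0854
z [-0.447 -0.054 -0.893] x [ 0.888  0.089 -0.45 ] tilt 0.467
shift [34.7 -0.6 16.6] turn -0.0016960004686905079 rows 0.9226387841239082
t 24.37 p [0.6262 0.187  0.2258] j [0.216 0.692 0.572 0.06  2.342 1.716] F [-0.1 -0.2 -5.6] op 0.0854
z [-0.447 -0.054 -0.893] x [ 0.888  0.089 -0.45 ] tilt 0.467
shift [ 58.8  -1.6 131.4] turn None rows 3.4517390359448274
```

Call:
apply_moves(targets="-1 18 0 6 0;-1 36 -1 17 0;-1 58 -1 45 0;-1 59 -2 80 0;-1 59 -2 112 0")

```text
time_s: 24.78
position: [0.628, 0.1871, 0.0938]
ee_rot: [0.016, 0.971, 0.049, -0.233]
ft_force: [0.5, 0.2, 0.7]
opening: 0.0856
```

Run:
```python
from meas import *
s,p,R=st()
c=cap("wrist","w10"); X=cloud(c)
r=mask("wrist","cart_red_mid")[0]
d=slab(c,X,r["mask"],[.43,.045,.9]); print(r["conf"],np.round(r["rect"]),"mid",d["mid"],"n",d["n"],"size",np.round(d["size"],1),"x",d["xl"])
to(d["mid"]+d["n"]*.0045,d["xl"])
```

```text
0.91 [252. 180. 378. 353.] mid [0.6065 0.1855 0.0518] n [0.4315 0.0433 0.9011] size [96.5 64.2] x [ 0.8962  0.0938 -0.4337]
t 24.88 p [0.6226 0.1864 0.0886] j [0.216 0.695 0.817 0.051 2.115 1.701] F [-1.5 -0.6 -1.2] op 0.0857
z [-0.465 -0.058 -0.884] x [ 0.879  0.087 -0.468] tilt 0.487
shift [ 2.8 -1.2 35.5] turn -0.004409017317878879 rows 0.8541560180485391
```

View pics/w10.png

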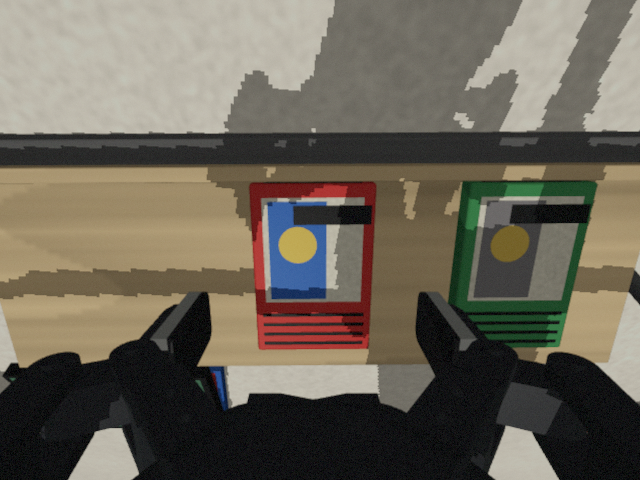

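Call:
apply_moves(targets="-1 2 -1 15 0;-1 3 -1 27 0;-1 3 -1 34 0;-1 3 -1 34 0;-1 3 -1 34 0")

```text
time_s: 25.3
position: [0.6106, 0.1857, 0.0594]
ee_rot: [0.017, 0.97, 0.049, -0.239]
ft_force: [0.8, 0.2, 0.8]
opening: 0.0856
```

Run:
```python
from meas import *
to(np.array([.6065,.1855,.0518])+.0055*np.array([.4315,.0433,.9011]),[.8962,.0938,-.4337])
```

```text
t 25.3 p [0.6106 0.1857 0.0594] j [0.219 0.668 0.906 0.05  2.049 1.7  ] F [0.8 0.2 0.8] op 0.0856
z [-0.462 -0.057 -0.885] x [ 0.881  0.087 -0.465] tilt 0.484
shift [-0.3 -0.3  3.1] turn -0.004396781881709132 rows 0.07608384293237451
```

Call:
apply_moves(targets="-1 0 0 2.5 0;0 0 0 2.5 0;0.3 0 0 2.5 0;0.6 0 0 2.5 0;0.8 0 0 2.5 0", newtons=35)

```text
time_s: 25.72
position: [0.6105, 0.1857, 0.0589]
ee_rot: [0.017, 0.97, 0.049, -0.237]
ft_force: [3.4, -0.1, 5.9]
opening: 0.0621
```

Call:
apply_moves(targets="0.8 0 0 0 0;0.8 0 0 -4 0;0.8 0 0 -12 0;0.8 0 0 -22 0;0.8 0 0 -32 0", newtons=40)

```text
time_s: 26.13
position: [0.6252, 0.1875, 0.0874]
ee_rot: [0.017, 0.97, 0.049, -0.238]
ft_force: [0.1, -0.3, -1.1]
opening: 0.0614
```

Run:
```python
from meas import *
s,p,R=st()
c=cap("wrist","w11"); X=cloud(c)
r=mask("wrist","cart_red_mid")[0]
d=slab(c,X,r["mask"],[.43,.045,.9]); print(r["conf"],np.round(r["rect"]),"mid",d["mid"],"n",d["n"],"size",np.round(d["size"],1),"x",d["xl"])
print("mid in tool",R.T@(d["mid"]-p),"n in tool",R.T@d["n"],"x in tool",R.T@d["xl"])
to([.655,.14,.13])
```

```text
0.56 [234. 190. 397. 399.] mid [0.6211 0.1878 0.0803] n [0.4312 0.043  0.9012] size [97.  64.3] x [ 0.8962  0.0946 -0.4334]
mid in tool [-0.0003 -0.0008  0.0082] n in tool [-0.0332  0.0105 -0.9994] x in tool [ 0.9994 -0.005  -0.0333]
t 26.23 p [0.6263 0.1877 0.0891] j [0.217 0.697 0.809 0.051 2.11  1.702] F [ 0.6 -0.1 -0.3] op 0.062
z [-0.456 -0.056 -0.888] x [ 0.884  0.088 -0.46 ] tilt 0.478
shift [  2.4  50.7 -46.8] turn None rows 1.656490986988376
```

View pics/w11.png

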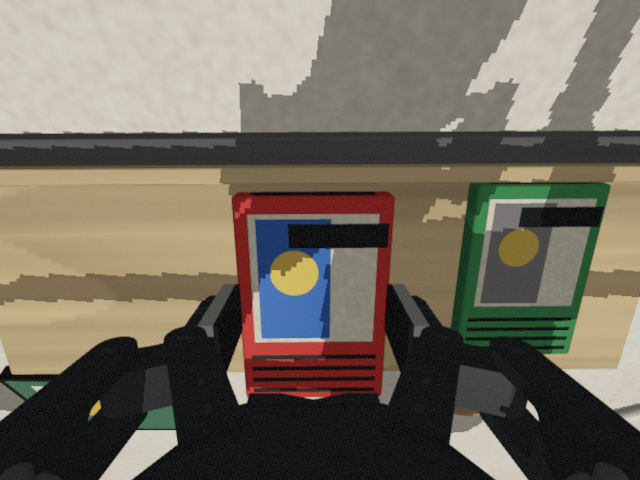

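Call:
apply_moves(targets="0.8 1 0 -20 0;0.8 2 15 -38 0;0.8 3 40 -47 0;0.8 4 65 -50 0;0.8 6 84 -52 0", newtons=50)

```text
time_s: 26.65
position: [0.6645, 0.1059, 0.1338]
ee_rot: [0.017, 0.97, 0.049, -0.235]
ft_force: [0.6, -0.5, -1.2]
opening: 0.061
```

Call:
apply_moves(targets="0.8 34 -2 -22 0;0.8 68 -4 -44 0;0.8 102 -6 -70 0;0.8 136 -9 -95 0;0.8 165 -10 -110 0")

```text
time_s: 27.07
position: [0.7346, 0.1173, 0.1234]
ee_rot: [0.015, 0.973, 0.049, -0.225]
ft_force: [0.1, -0.2, -1.7]
opening: 0.0612
```

Run:
```python
from meas import *
to([.80,.14,.16])
```

```text
t 27.07 p [0.7346 0.1173 0.1234] j [ 0.114  1.075  0.173 -0.003  2.349  1.582] F [ 0.1 -0.2 -1.7] op 0.0612
z [-0.437 -0.052 -0.898] x [ 0.894  0.089 -0.44 ] tilt 0.455
shift [ 44.4 -15.6 -62.6] turn None rows 1.877630883582184
```

Call:
apply_moves(targets="0.8 150 -5 -115 0;0.8 150 -5 -115 0")

```text
time_s: 27.23
position: [0.7436, 0.1173, 0.1236]
ee_rot: [0.014, 0.977, 0.049, -0.209]
ft_force: [-0.3, -0.4, 0.2]
opening: 0.0615
```

Call:
apply_moves(targets="0.8 150 -5 -115 0;0.8 150 -5 -115 0")

```text
time_s: 27.4
position: [0.753, 0.1173, 0.123]
ee_rot: [0.012, 0.98, 0.049, -0.192]
ft_force: [-0.3, -0.1, 0.6]
opening: 0.0616
```

Call:
apply_moves(targets="0.8 150 -5 -115 0;0.8 150 -5 -115 0")

```text
time_s: 27.57
position: [0.7622, 0.1173, 0.1236]
ee_rot: [0.01, 0.983, 0.049, -0.175]
ft_force: [-0.4, -0.2, -0.0]
opening: 0.0612
```

Call:
apply_moves(targets="0.8 150 -5 -115 0;0.8 150 -5 -115 0")

```text
time_s: 27.73
position: [0.771, 0.1174, 0.1259]
ee_rot: [0.009, 0.986, 0.049, -0.159]
ft_force: [-0.2, 0.4, -0.1]
opening: 0.0615
```

Call:
apply_moves(targets="0.8 150 -5 -115 0;0.8 150 -5 -115 0")

```text
time_s: 27.9
position: [0.7793, 0.1175, 0.1301]
ee_rot: [0.007, 0.989, 0.049, -0.142]
ft_force: [0.2, -0.7, -0.9]
opening: 0.0611
```

Run:
```python
from meas import *
to([.80,.14,.16])
```

```text
t 27.9 p [0.7793 0.1175 0.1301] j [0.106 1.047 0.169 0.002 2.21  1.578] F [ 0.2 -0.7 -0.9] op 0.0611
z [-0.28  -0.028 -0.96 ] x [ 0.955  0.096 -0.281] tilt 0.285
shift [ 13.5 -20.4 -35.1] turn None rows 1.025933539819336
```

Call:
apply_moves(targets="0.8 160 5 -105 0;0.8 160 5 -105 0")

```text
time_s: 28.07
position: [0.7895, 0.1138, 0.1315]
ee_rot: [0.006, 0.991, 0.049, -0.125]
ft_force: [-0.1, 0.9, -1.7]
opening: 0.0617
```

Call:
apply_moves(targets="0.8 160 5 -105 0;0.8 160 5 -105 0")

```text
time_s: 28.23
position: [0.7991, 0.1102, 0.1344]
ee_rot: [0.004, 0.993, 0.049, -0.108]
ft_force: [-0.3, 0.5, -0.2]
opening: 0.061
```

Call:
apply_moves(targets="0.8 160 5 -105 0;0.8 160 5 -105 0")

```text
time_s: 28.4
position: [0.8082, 0.107, 0.14]
ee_rot: [0.003, 0.995, 0.049, -0.091]
ft_force: [-0.8, -1.2, -0.7]
opening: 0.0612
```

Call:
apply_moves(targets="0.8 160 5 -105 0;0.8 160 5 -105 0")

```text
time_s: 28.57
position: [0.8167, 0.1041, 0.1475]
ee_rot: [0.001, 0.996, 0.049, -0.073]
ft_force: [0.1, 0.3, -0.7]
opening: 0.0612
```

Call:
apply_moves(targets="0.8 160 5 -105 0;0.8 160 5 -105 0")

```text
time_s: 28.73
position: [0.8247, 0.1013, 0.1569]
ee_rot: [0.0, 0.997, 0.049, -0.055]
ft_force: [-0.5, -0.4, 0.3]
opening: 0.0612
```

Call:
apply_moves(targets="0.8 160 5 -105 0;0.8 160 5 -105 0")

```text
time_s: 28.9
position: [0.8322, 0.0988, 0.1681]
ee_rot: [-0.001, 0.998, 0.049, -0.037]
ft_force: [0.2, -0.3, -0.2]
opening: 0.0613
```

Run:
```python
from meas import *
s,p,R=st()
c=cap("wrist","w12"); X=cloud(c)
r=mask("wrist","cart_red_mid")[0]
d=slab(c,X,r["mask"],[0,0,1]); print(r["conf"],np.round(r["rect"]),"mid",d["mid"],"n",d["n"],"size",np.round(d["size"],1),"x",d["xl"])
print("mid in tool",R.T@(d["mid"]-p),"n in tool",R.T@d["n"],"x in tool",R.T@d["xl"])
to([.80,.14,.16])
```

```text
0.92 [234. 191. 397. 398.] mid [0.8315 0.0995 0.1598] n [ 0.0431 -0.0123  0.999 ] size [96.5 64.3] x [ 0.994   0.1015 -0.0416]
mid in tool [ 0.0001 -0.0007  0.0083] n in tool [-0.0329  0.0108 -0.9994] x in tool [ 0.9995 -0.0037 -0.0329]
t 29.0 p [0.8317 0.0985 0.1686] j [0.076 0.989 0.169 0.004 2.059 1.551] F [ 0.  -0.2 -0.4] op 0.0611
z [-0.076 -0.002 -0.997] x [ 0.992  0.097 -0.076] tilt 0.076
shift [-26.7 -44.3  10.9] turn None rows 1.2679640304770787
```

Call:
apply_moves(targets="0.8 160 5 -60 0;0.8 160 5 -60 0")

```text
time_s: 29.17
position: [0.8443, 0.0969, 0.1654]
ee_rot: [-0.002, 0.999, 0.049, -0.021]
ft_force: [-0.1, 0.2, -0.1]
opening: 0.0614
```

Run:
```python
from meas import *
s,p,R=st(); print("slab n",R@np.array([-.033,.0107,-.9994]))
to([.5741,-.2745,.17],[.9991,-.0422,0])
```

```text
slab n [ 0.0096 -0.0159  0.9998]
t 29.17 p [0.8443 0.0969 0.1654] j [0.072 0.991 0.17  0.006 2.022 1.548] F [-0.1  0.2 -0.1] op 0.0614
z [-0.041  0.002 -0.999] x [ 0.994  0.098 -0.041] tilt 0.041
shift [-305.2  343.2    5.8] turn 0.1399613154689644 rows 11.014819855574093
```

Call:
apply_moves(targets="0.8 -28 31 -8 0.03;0.8 -56 62 -14 0.06;0.8 -84 94 -18 0.09;0.8 -111 125 -18 0.12;0.8 -139 156 -18 0.14")

```text
time_s: 29.58
position: [0.7265, -0.065, 0.188]
ee_rot: [-0.0, 1.0, -0.022, -0.021]
ft_force: [0.2, 0.1, -0.4]
opening: 0.0608
```

Run:
```python
from meas import *
to([.5741,-.2745,.15],[.9991,-.0422,0])
```

```text
t 29.58 p [ 0.7265 -0.065   0.188 ] j [-0.134  0.493  0.85  -0.004  1.84   1.479] F [ 0.2  0.1 -0.4] op 0.0608
z [-0.041  0.002 -0.999] x [ 0.998 -0.043 -0.041] tilt 0.041
shift [-141.5  215.9   43.9] turn -0.0010909003146215258 rows 6.27842073890064
```

Call:
apply_moves(targets="0.8 -23 36 4 0;0.8 -46 72 8 0;0.8 -70 107 14 0;0.8 -94 143 22 0;0.8 -118 180 32 0")

```text
time_s: 30.0
position: [0.6046, -0.2319, 0.1634]
ee_rot: [-0.0, 1.0, -0.022, -0.021]
ft_force: [0.2, -0.9, 0.5]
opening: 0.061
```

Call:
apply_moves(targets="0.8 -20 33 10 0;0.8 -23 36 20 0;0.8 -23 36 25 0;0.8 -23 36 25 0")

```text
time_s: 30.33
position: [0.5783, -0.2664, 0.1375]
ee_rot: [-0.001, 1.0, -0.022, -0.022]
ft_force: [0.7, 0.3, -0.8]
opening: 0.0612
```

Run:
```python
from meas import *
s,p,R=st(); 
m=p+R@np.array([0,-.0007,.0083]); print("mid",m,"slab n",R@np.array([-.033,.0107,-.9994]),"slab x",R@np.array([.9995,-.0037,-.0329]))
goal=np.array([.5742,-.2738,.045]); to(p+goal-m,[.9991,-.0422,0])
```

```text
mid [ 0.578  -0.2657  0.1292] slab n [ 0.0102 -0.0131  0.9999] slab x [ 0.9992 -0.0402 -0.0108]
t 30.33 p [ 0.5783 -0.2664  0.1375] j [-0.477  0.23   1.263 -0.017  1.689  1.137] F [ 0.7  0.3 -0.8] op 0.0612
z [-0.044  0.004 -0.999] x [ 0.998 -0.044 -0.044] tilt 0.044
shift [ 0.3  8.5 84.2] turn -0.0017267418075451097 rows 2.0300350669563754
```

Call:
apply_moves(targets="0.8 0 8 30 0;0.8 0 8.5 60 0;0.8 0 8.5 78 0;0.8 0 8.5 82 0;0.8 0 8.5 82 0")

```text
time_s: 30.75
position: [0.5745, -0.2727, 0.0539]
ee_rot: [-0.002, 1.0, -0.021, -0.023]
ft_force: [0.2, -0.4, -1.2]
opening: 0.0617
```

Run:
```python
from meas import *
s,p,R=st(); 
m=p+R@np.array([0,-.0007,.0083]); print("mid",m,"slab n",R@np.array([-.033,.0107,-.9994]),"slab x",R@np.array([.9995,-.0037,-.0329]))
goal=np.array([.5742,-.2738,.0362]); to(p+goal-m,[.9991,-.0422,0])
```

```text
mid [ 0.5741 -0.2719  0.0456] slab n [ 0.013  -0.0151  0.9998] slab x [ 0.9992 -0.0382 -0.0137]
t 30.75 p [ 0.5745 -0.2727  0.0539] j [-0.488  0.268  1.368 -0.017  1.549  1.125] F [ 0.2 -0.4 -1.2] op 0.0617
z [-0.046  0.006 -0.999] x [ 0.998 -0.042 -0.047] tilt 0.047
shift [0.6 1.9 9.4] turn 0.0002465870633742543 rows 0.230423538352555
```

Call:
apply_moves(targets="0.8 0 2 3 0;0.8 0 2 6 0;0.8 0 2 8 0;0.8 0 2 8 0")

```text
time_s: 31.08
position: [0.5744, -0.2747, 0.0466]
ee_rot: [-0.002, 1.0, -0.021, -0.023]
ft_force: [0.0, 0.3, -1.2]
opening: 0.0612
```

Call:
apply_moves(targets="0.8 0 0 1 0;0.8 0 0 1 0")

```text
time_s: 31.25
position: [0.5747, -0.2748, 0.0462]
ee_rot: [-0.002, 1.0, -0.021, -0.022]
ft_force: [-0.2, 0.1, -0.2]
opening: 0.0611
```

Call:
apply_moves(targets="0.8 0 0 1 0;0.8 0 0 1 0")

```text
time_s: 31.42
position: [0.5747, -0.2749, 0.0455]
ee_rot: [-0.002, 1.0, -0.021, -0.022]
ft_force: [0.1, -0.1, -0.9]
opening: 0.0614
```

Call:
apply_moves(targets="0.8 0 0 1.5 0;0.8 0 0 1.5 0")

```text
time_s: 31.58
position: [0.5749, -0.2751, 0.0451]
ee_rot: [-0.002, 1.0, -0.021, -0.022]
ft_force: [-1.4, 1.8, 3.6]
opening: 0.0614
```

Call:
apply_moves(targets="0.8 0 0 1.5 0;0.8 0 0 1.5 0")

```text
time_s: 31.75
position: [0.5749, -0.2752, 0.0451]
ee_rot: [-0.001, 1.0, -0.021, -0.021]
ft_force: [-3.3, 2.1, 6.3]
opening: 0.0614
```

Call:
apply_moves(targets="0.3 0 0 0 0;-0.3 0 0 0 0;-0.7 0 0 0 0;-0.9 0 0 0 0;-0.9 0 0 -5 0")

```text
time_s: 32.17
position: [0.5744, -0.2748, 0.0486]
ee_rot: [-0.002, 1.0, -0.021, -0.022]
ft_force: [-0.3, 0.6, -1.2]
opening: 0.0809
```

Call:
apply_moves(targets="-0.9 0 0 -15 0;-1 0 0 -40 0;-1 0 0 -70 0;-1 0 0 -105 0;-1 0 0 -135 0")

```text
time_s: 32.58
position: [0.5805, -0.2755, 0.1858]
ee_rot: [-0.002, 1.0, -0.021, -0.022]
ft_force: [0.2, 0.0, 0.5]
opening: 0.0855
```

Run:
```python
from meas import *
to([.573,-.274,.0296],[.9990,-.044,0])
c=cap("wrist","w13"); X=cloud(c); Z=X[...,2]
r=mask("wrist","cart_red_mid")[0]
d=slab(c,X,r["mask"],[0,0,1]); print(round(r["conf"],2),np.round(r["rect"]),"mid",d["mid"],"n",d["n"],"size",np.round(d["size"],1),"x",d["xl"])
m=(Z>.032)&(Z<.041)&(X[...,0]>.45)&(X[...,0]<.70)&(X[...,1]<-.15)&(X[...,1]>-.36)&(c["z_map"]>0)&~cv2.dilate(r["mask"].astype(np.uint8),np.ones((9,9))).astype(bool)
P=X[m]
for a in (.05,.055,.06,.065):
    tx=np.array([np.cos(a),np.sin(a)]); ty=np.array([-np.sin(a),np.cos(a)])
    u=P[:,:2]@tx; v=P[:,:2]@ty
    far=(u>.60)&(v<-.26); side=(v>-.25)&(u<.59)
    kf=np.polyfit(v[far],u[far],1); ks=np.polyfit(u[side],v[side],1)
    print(a,far.sum(),side.sum(),"far",np.percentile(u[far],[1,5,50,95,99]),kf[0],"side",np.percentile(v[side],[1,5,50,95,99]),ks[0])
```

```text
t 32.58 p [ 0.5805 -0.2755  0.1858] j [-0.487  0.24   1.166 -0.017  1.776  1.122] F [0.2 0.  0.5] op 0.0855
z [-0.044  0.004 -0.999] x [ 0.998 -0.042 -0.044] tilt 0.044
shift [ -0.6  -0.8 156.3] turn 0.001881266236169807 rows 3.749444312059792
0.72 [273. 166. 357. 278.] mid [ 0.5747 -0.2744  0.0366] n [-0.0017 -0.0018  1.    ] size [96.3 64.1] x [ 0.9993 -0.0378  0.0016]
0.05 1424 1274 far [0.6341 0.6344 0.638  0.6416 0.6419] -0.0034882818600480816 side [-0.233  -0.2328 -0.2297 -0.2255 -0.2249] 0.003613173892937856
0.055 1469 1293 far [0.6325 0.6329 0.6365 0.64   0.6403] 0.0018306745050591811 side [-0.2357 -0.2355 -0.2324 -0.2281 -0.2277] -0.0012899019114587624
0.06 1513 1310 far [0.6309 0.6313 0.6349 0.6384 0.6389] 0.006728010808171166 side [-0.2385 -0.2383 -0.2351 -0.2308 -0.2303] -0.006418291417179032
0.065 1558 1326 far [0.6292 0.6297 0.6334 0.6369 0.6375] 0.011815104902981016 side [-0.2414 -0.2411 -0.2378 -0.2335 -0.2328] -0.011335364462849155
```

View pics/w13.png

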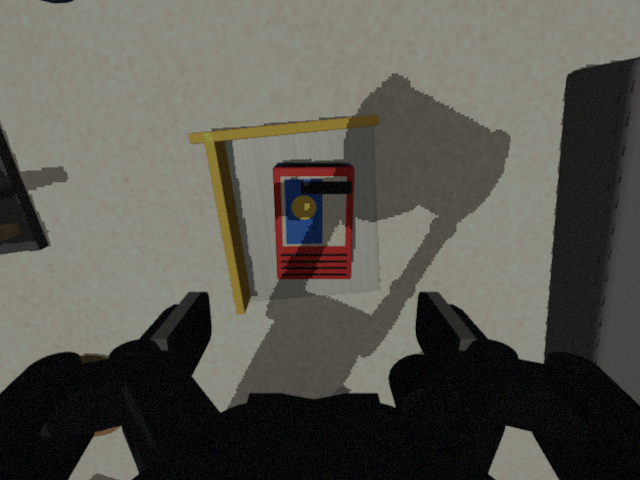

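Run:
```python
from meas import *
to([.80,-.04,.22],[.99856,.0536,0])
```

```text
t 32.68 p [ 0.5826 -0.2766  0.1917] j [-0.487  0.236  1.16  -0.017  1.775  1.122] F [ 0.2 -0.8  0.4] op 0.0854
z [-0.034 -0.001 -0.999] x [ 0.999 -0.042 -0.034] tilt 0.034
shift [ 206.1 -245.4  -35.9] turn -0.09569615315123285 rows 7.733760426453589
```

Call:
apply_moves(targets="-1 26 -31 -8 -0.03;-1 52 -62 -14 -0.06;-1 78 -93 -20 -0.095;-1 104 -124 -26 -0.095;-1 130 -155 -30 -0.095")

```text
time_s: 33.1
position: [0.721, -0.1256, 0.2174]
ee_rot: [0.0, 1.0, 0.026, -0.017]
ft_force: [-0.5, -0.9, 0.3]
opening: 0.0853
```

Call:
apply_moves(targets="-1 35 -22 -6 0;-1 70 -44 -10 0;-1 105 -66 -10 0;-1 145 -70 -10 0;-1 180 -70 -10 0")

```text
time_s: 33.52
position: [0.8422, -0.042, 0.1878]
ee_rot: [-0.001, 0.999, 0.028, -0.015]
ft_force: [2.4, -0.5, -4.0]
opening: 0.0855
```

Run:
```python
from meas import *
to([.80,-.04,.22],[.99856,.0536,0])
```

```text
t 33.52 p [ 0.8422 -0.042   0.1878] j [-0.089  0.957  0.183 -0.002  2.032  1.424] F [ 2.4 -0.5 -4. ] op 0.0855
z [-0.03  0.   -1.  ] x [ 0.998  0.056 -0.03 ] tilt 0.03
shift [-43.   -4.4 -30.9] turn 0.0026905901530146405 rows 1.274093725582807
```

One more pull for the last 0.03 rad.

Call:
apply_moves(targets="-1 160 0 -40 0;-1 160 0 -40 0")

```text
time_s: 33.68
position: [0.8553, -0.0367, 0.1842]
ee_rot: [0.0, 1.0, 0.028, 0.001]
ft_force: [-0.4, 0.9, 1.0]
opening: 0.0857
```

Run:
```python
from meas import *
a=.0536
to([.5747,-.2744,.12],[.99856,.0536,0])
to([.5747,-.2744,.12],[.9993,-.039,0])
```

```text
t 33.68 p [ 0.8553 -0.0367  0.1842] j [-0.082  0.969  0.171 -0.001  2.001  1.431] F [-0.4  0.9  1. ] op 0.0857
z [ 0.002 -0.001 -1.   ] x [0.998 0.057 0.002] tilt 0.002
shift [-293.8  221.3   63.9] turn 0.0032883587865285484 rows 8.953218596473054
t 33.68 p [ 0.8553 -0.0367  0.1842] j [-0.082  0.969  0.171 -0.001  2.001  1.431] F [-0.4  0.9  1. ] op 0.0857
z [ 0.002 -0.001 -1.   ] x [0.998 0.057 0.002] tilt 0.002
shift [-293.8  221.3   63.9] turn 0.09592181744972227 rows 8.953218596473054
```

```bash
cat >> h.py <<'E'
A=.0536
def w(u,v): return np.array([u*np.cos(A)-v*np.sin(A),u*np.sin(A)+v*np.cos(A)])
def uv(p): return np.array([p[0]*np.cos(A)+p[1]*np.sin(A),-p[0]*np.sin(A)+p[1]*np.cos(A)])
TX=np.array([np.cos(A),np.sin(A),0]); TY=np.array([-np.sin(A),np.cos(A),0])
E
python3 - <<'E'
from meas import *
to([*w(.559,-.368),.12],TY)
E
```

```text
t 33.68 p [ 0.8553 -0.0367  0.1842] j [-0.082  0.969  0.171 -0.001  2.001  1.431] F [-0.4  0.9  1. ] op 0.0857
z [ 0.002 -0.001 -1.   ] x [0.998 0.057 0.002] tilt 0.002
shift [-294.2  284.5   64. ] turn -1.5674806575918063 rows 9.933777395945928
```

Call:
apply_moves(targets="1 -28 27 2 -0.12;1 -57 54 4 -0.25;1 -86 82 6 -0.37;1 -115 110 8 -0.5;1 -143 138 10 -0.62", newtons=30)

```text
time_s: 34.1
position: [0.7238, -0.18, 0.1795]
ee_rot: [0.003, 0.948, 0.317, 0.004]
ft_force: [0.8, -1.1, 1.4]
opening: 0.0254
```

Run:
```python
from meas import *
to([*w(.559,-.368),.12],TY)
```

```text
t 34.1 p [ 0.7238 -0.18    0.1795] j [-0.289  0.49   0.868 -0.     1.774  0.637] F [ 0.8 -1.1  1.4] op 0.0254
z [ 0.01  -0.003 -1.   ] x [0.799 0.601 0.006] tilt 0.01
shift [-211.7   37.7   58.6] turn -0.979316782725914 rows 5.343875151858879
```

Call:
apply_moves(targets="1 -40 7 4 -0.12;1 -80 14 8 -0.25;1 -120 21 14 -0.37;1 -160 28 22 -0.5;1 -200 36 35 -0.62")

```text
time_s: 34.52
position: [0.5864, -0.3313, 0.1506]
ee_rot: [0.009, 0.805, 0.593, 0.005]
ft_force: [0.4, 0.3, 0.3]
opening: 0.0001
```

Call:
apply_moves(targets="1 -9 -8 10 -0.12;1 -9 -8 18 -0.24;1 -9 -8 25 -0.36;1 -9 -8 25 -0.36")

```text
time_s: 34.85
position: [0.5765, -0.3394, 0.1284]
ee_rot: [0.013, 0.685, 0.728, 0.003]
ft_force: [0.4, 0.7, -0.2]
opening: 0.0005
```

Run:
```python
from meas import *
to([*w(.559,-.368),.022],TY)
c=cap("wrist","w14"); X=cloud(c)
M=c["mount"]; z=c["z_map"]; K=c["camera_matrix"]
v,u=np.mgrid[0:480,0:640]
P=np.stack([(u-K[0,2])*z/K[0,0],(v-K[1,2])*z/K[1,1],z],-1)@M[:3,:3].T+M[:3,3]
m=(z>0)&(abs(P[...,1])<.04)&(P[...,2]>-.06)&(P[...,2]<.03)&(abs(P[...,0])<.04)
Q=P[m]
for zz in np.arange(-.06,.03,.01):
    q=Q[(Q[:,2]>zz)&(Q[:,2]<zz+.01)]
    if len(q): print(round(zz,3),len(q),"y",np.percentile(q[:,1],[2,98]),"x",np.percentile(q[:,0],[2,98]))
r=mask("wrist","cart_red_mid")
if r:
    d=slab(c,X,r[0]["mask"],[0,0,1]); print(r[0]["conf"],d["mid"],uv(d["mid"]),d["xl"],d["size"])
```

```text
t 34.85 p [ 0.5765 -0.3394  0.1284] j [-0.584  0.26   1.244  0.002  1.612 -0.644] F [ 0.4  0.7 -0.2] op 0.0005
z [ 0.023 -0.012 -1.   ] x [-0.06   0.998 -0.014] tilt 0.026
shift [  3.3  -0.9 106.4] turn 0.00697042097006085 rows 2.553390347468398
-0.06 5967 y [-0.0387  0.0387] x [-0.0068  0.0184]
-0.05 7744 y [-0.0368  0.0365] x [-0.007   0.0142]
-0.04 2806 y [-0.0298  0.0298] x [-0.0069  0.0148]
-0.03 1085 y [-0.0076  0.0069] x [-0.0091  0.013 ]
-0.02 836 y [-0.0132  0.0131] x [0.0076 0.0126]
-0.01 709 y [-0.013  0.013] x [0.0075 0.0126]
0.0 271 y [-0.0119  0.0119] x [0.0076 0.0126]
0.84 [ 0.5745 -0.2739  0.0367] [ 0.559  -0.3043] [ 0.9992 -0.0386  0.0028] (96.24858093261719, 63.90553665161133)
```

View pics/w14.png

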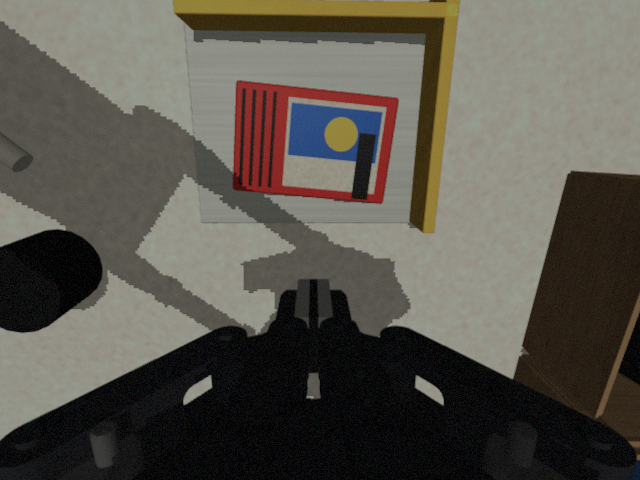

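Call:
apply_moves(targets="1 0 -1 40 0;1 0 -1 75 0;1 0 -1 95 0;1 0 -1 102 0;1 0 -1 102 0")

```text
time_s: 35.37
position: [0.5782, -0.3396, 0.0258]
ee_rot: [0.012, 0.688, 0.725, 0.003]
ft_force: [-0.4, -0.2, 0.1]
opening: 0.0001
```

Run:
```python
from meas import *
to([*w(.559,-.349),.022],TY)
```

```text
t 35.37 p [ 0.5782 -0.3396  0.0258] j [-0.583  0.318  1.359  0.002  1.44  -0.635] F [-0.4 -0.2  0.1] op 0.0001
z [ 0.021 -0.011 -1.   ] x [-0.052  0.999 -0.012] tilt 0.024
shift [21.1 -0.3  3.6] turn -0.0015614519004176876 rows 0.5133137458063339
```

Call:
apply_moves(targets="1 4 0 3.5 0;1 9 0 3.5 0;1 13 0 3.5 0;1 17 0 3.5 0;1 20 0 3.5 0")

```text
time_s: 35.78
position: [0.5779, -0.3193, 0.0236]
ee_rot: [0.013, 0.688, 0.725, 0.004]
ft_force: [0.5, 0.3, 0.0]
opening: 0.0
```

Call:
apply_moves(targets="1 3 0 0 0;1 6 0 0 0;1 9 0 0 0;1 12 0 0 0;1 15 0 0 0")

```text
time_s: 36.2
position: [0.5773, -0.3044, 0.0238]
ee_rot: [0.013, 0.688, 0.725, 0.004]
ft_force: [0.6, -1.5, 1.1]
opening: 0.0002
```

Run:
```python
from meas import *
to([*w(.559,-.3115),.022],TY)
```

```text
t 36.2 p [ 0.5773 -0.3044  0.0238] j [-0.538  0.271  1.419  0.001  1.424 -0.59 ] F [ 0.6 -1.5  1.1] op 0.0002
z [ 0.024 -0.013 -1.   ] x [-0.052  0.999 -0.014] tilt 0.027
shift [23.4 -1.3  1.5] turn -0.0015962697908745522 rows 0.5631298586187884
```

Call:
apply_moves(targets="1 3 0 0 0;1 6 0 0 0;1 8 0 0 0;1 10 0 0 0;1 12 0 0 0")

```text
time_s: 36.62
position: [0.5767, -0.2923, 0.0237]
ee_rot: [0.013, 0.688, 0.725, 0.003]
ft_force: [0.3, -2.3, 2.0]
opening: -0.0001
```

Call:
apply_moves(targets="1 2 0 0 0;1 3.5 0 0 0;1 5 0 0 0;1 6.5 0 0 0;1 7.5 0 0 0")

```text
time_s: 37.03
position: [0.5764, -0.2847, 0.0237]
ee_rot: [0.013, 0.688, 0.725, 0.004]
ft_force: [0.5, -3.0, 1.1]
opening: -0.0002
```

Run:
```python
from meas import *
to([*w(.559,-.3115),.022],TY)
c=cap("wrist","w15"); X=cloud(c)
for t in ["cart_red_mid","cart_blue_mid","cart_grey_mid"]:
  for r in mask("wrist",t)[:1]:
    try:
        d=slab(c,X,r["mask"],[0,0,1]); print(t,r["conf"],d["mid"],uv(d["mid"]),d["xl"],np.arctan2(d["xl"][1],d["xl"][0])-A,d["size"])
    except Exception as e: print(t,e)
```

```text
t 37.03 p [ 0.5764 -0.2847  0.0237] j [-0.512  0.246  1.449  0.     1.419 -0.564] F [ 0.5 -3.   1.1] op -0.0002
z [ 0.024 -0.013 -1.   ] x [-0.052  0.999 -0.015] tilt 0.028
shift [ 3.7 -1.3  1.6] turn -0.0015376947533236951 rows 0.10185175826494273
cart_red_mid 0.85 [ 0.5699 -0.2408  0.0367] [ 0.5562 -0.271 ] [0.998  0.0636 0.0032] 0.010081255470084198 (96.37229919433594, 64.3191909790039)
```

View pics/w15.png

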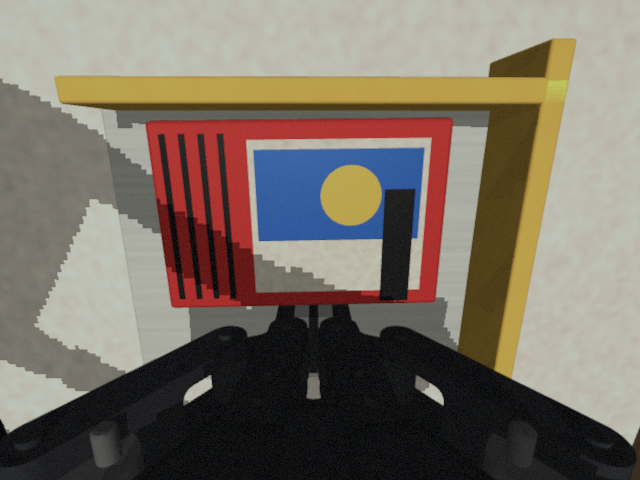

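Call:
apply_moves(targets="1 0.8 0 0 0;1 1.6 0 0 0;1 2.4 0 0 0;1 3 0 0 0")

```text
time_s: 37.57
position: [0.576, -0.2815, 0.0233]
ee_rot: [0.013, 0.688, 0.725, 0.004]
ft_force: [-0.3, -2.3, 1.7]
opening: 0.0001
```

Call:
apply_moves(targets="1 0.5 0 0 0;1 1 0 0 0")

```text
time_s: 37.73
position: [0.576, -0.2805, 0.0233]
ee_rot: [0.013, 0.688, 0.725, 0.003]
ft_force: [-0.6, -2.9, 1.6]
opening: -0.0001
```

Call:
apply_moves(targets="1 0.5 0 0 0;1 1 0 0 0")

```text
time_s: 37.9
position: [0.5756, -0.2801, 0.0233]
ee_rot: [0.013, 0.689, 0.725, 0.003]
ft_force: [-1.4, -5.8, 1.3]
opening: 0.0001
```

Call:
apply_moves(targets="1 0.5 0 0 0;1 0.8 0 0 0")

```text
time_s: 38.07
position: [0.5755, -0.28, 0.0233]
ee_rot: [0.014, 0.689, 0.725, 0.002]
ft_force: [-0.3, -5.7, 0.5]
opening: -0.0001
```

Run:
```python
from meas import *
to([*w(.559,-.3115),.022],TY)
c=cap("wrist","w16"); X=cloud(c)
for r in mask("wrist","cart_red_mid")[:1]:
    d=slab(c,X,r["mask"],[0,0,1]); print(r["conf"],d["mid"],uv(d["mid"]),np.arctan2(d["xl"][1],d["xl"][0])-A,d["size"])
```

```text
t 38.07 p [ 0.5755 -0.28    0.0233] j [-0.505  0.239  1.458 -0.002  1.417 -0.556] F [-0.3 -5.7  0.5] op -0.0001
z [ 0.023 -0.015 -1.   ] x [-0.051  0.999 -0.017] tilt 0.028
shift [-1.  -0.7  1.3] turn -0.002120923230819749 rows 0.04356872401670803
0.56 [ 0.5694 -0.2362  0.0367] [ 0.5559 -0.2664] -0.0015434134452375209 (96.26399993896484, 64.14302062988281)
```

Call:
apply_moves(targets="1 -8 0 0 0;1 -20 0 -5 0;1 -22 0 -35 0;1 -22 0 -65 0.1;1 -22 0 -65 0.22")

```text
time_s: 38.58
position: [0.5776, -0.3031, 0.0965]
ee_rot: [0.018, 0.766, 0.643, 0.006]
ft_force: [1.3, -0.7, 1.5]
opening: -0.0001
```

Run:
```python
from meas import *
to([*w(.470,-.268),.09],TX)
```

```text
t 38.58 p [ 0.5776 -0.3031  0.0965] j [-0.535  0.217  1.351 -0.     1.536 -0.362] F [ 1.3 -0.7  1.5] op -0.0001
z [ 0.032 -0.02  -0.999] x [ 0.173  0.985 -0.014] tilt 0.038
shift [  43.6 -103.2    2.3] turn 1.3432590338218413 rows 2.686442588007836
```

Run:
```python
from meas import *
to([.225,-.10,.26],TX)
```

```text
t 38.58 p [ 0.5776 -0.3031  0.0965] j [-0.535  0.217  1.351 -0.     1.536 -0.362] F [ 1.3 -0.7  1.5] op -0.0001
z [ 0.032 -0.02  -0.999] x [ 0.173  0.985 -0.014] tilt 0.038
shift [ 136.8 -376.4 -178.7] turn 1.3432590338218413 rows 10.516703246051893
```

Call:
apply_moves(targets="1 13 -36 -17 0.12;1 26 -72 -34 0.25;1 39 -107 -51 0.37;1 52 -143 -68 0.5;1 65 -179 -85 0.62")

```text
time_s: 39.0
position: [0.4093, -0.2063, 0.1746]
ee_rot: [0.015, 0.926, 0.376, 0.011]
ft_force: [0.7, 0.4, 1.5]
opening: -0.0001
```

Run:
```python
from meas import *
to([.225,-.10,.26],TX)
```

```text
t 39.0 p [ 0.4093 -0.2063  0.1746] j [-0.542 -0.334  1.742  0.001  1.696  0.258] F [0.7 0.4 1.5] op -0.0001
z [ 0.032 -0.019 -0.999] x [0.717 0.697 0.01 ] tilt 0.037
shift [ -57.1 -201.5  -93.3] turn 0.7175127311333898 rows 5.4975853993301795
```

Call:
apply_moves(targets="1 -11 -39 -18 0.12;1 -22 -78 -36 0.25;1 -33 -117 -54 0.37;1 -45 -157 -72 0.5;1 -57 -201 -93 0.62")

```text
time_s: 39.42
position: [0.2433, -0.1104, 0.2532]
ee_rot: [0.008, 0.997, 0.073, 0.012]
ft_force: [-66.8, 31.5, 7.0]
opening: 0.0001
```

Run:
```python
from meas import *
to([.12,-.055,.23],TX)
```

```text
t 39.42 p [ 0.2433 -0.1104  0.2532] j [-0.555 -0.857  1.93   0.001  2.04   0.869] F [-66.8  31.5   7. ] op 0.0001
z [ 0.026 -0.014 -1.   ] x [0.989 0.147 0.023] tilt 0.029
shift [-114.4  -73.2   19.3] turn 0.09315380485935715 rows 3.2890461059386458
```

Call:
apply_moves(targets="1 0 0 0 0.05;1 0 0 0 0.093")

```text
time_s: 39.58
position: [0.2434, -0.1103, 0.2543]
ee_rot: [0.007, 1.0, 0.026, 0.012]
ft_force: [-0.2, -0.6, 0.3]
opening: -0.0
```

Run:
```python
from meas import *
to([.17,-.075,.20],TX)
```

```text
t 39.58 p [ 0.2434 -0.1103  0.2543] j [-0.556 -0.855  1.927  0.002  2.041  0.965] F [-0.2 -0.6  0.3] op -0.0
z [ 0.025 -0.013 -1.   ] x [0.998 0.051 0.024] tilt 0.028
shift [-72.8 -39.8  52. ] turn -0.002524493104187141 rows 2.347721422942144
```

Call:
apply_moves(targets="1 -70 -38 45 0;1 -70 -38 45 0")

```text
time_s: 39.75
position: [0.2388, -0.1066, 0.2345]
ee_rot: [-0.001, 1.0, 0.026, -0.004]
ft_force: [-0.4, -0.3, -1.2]
opening: 0.0002
```

Run:
```python
from meas import *
to([*w(.465,-.268),.12],TX)
```

```text
t 39.75 p [ 0.2388 -0.1066  0.2345] j [-0.547 -0.855  1.963 -0.003  2.041  0.97 ] F [-0.4 -0.3 -1.2] op 0.0002
z [-0.008  0.002 -1.   ] x [ 0.999  0.052 -0.008] tilt 0.008
shift [233.3 148.8 112.3] turn -0.0012689830518283136 rows 7.162491169937908
```

Call:
apply_moves(targets="1 32 20 10 0;1 64 41 20 0;1 97 62 32 0;1 130 83 46 0;1 163 104 60 0")

```text
time_s: 40.17
position: [0.4077, -0.2023, 0.1711]
ee_rot: [-0.002, 1.0, 0.027, -0.004]
ft_force: [-0.3, -0.2, 0.2]
opening: 0.0002
```

Call:
apply_moves(targets="1 33 21 15 0;1 60 38 30 0;1 70 44 45 0;1 70 44 52 0;1 70 44 52 0")

```text
time_s: 40.58
position: [0.478, -0.2413, 0.1145]
ee_rot: [-0.004, 1.0, 0.028, -0.007]
ft_force: [0.4, 0.3, 0.9]
opening: 0.0002
```

Run:
```python
from meas import *
to([*w(.467,-.268),.0225],TX)
c=cap("wrist","w17"); X=cloud(c)
for r in mask("wrist","cart_red_mid")[:1]:
    d=slab(c,X,r["mask"],[0,0,1]); print(r["conf"],d["mid"],uv(d["mid"]),np.arctan2(d["xl"][1],d["xl"][0])-A,d["size"])
```

```text
t 40.58 p [ 0.478  -0.2413  0.1145] j [-0.53  -0.055  1.605 -0.002  1.608  0.986] F [0.4 0.3 0.9] op 0.0002
z [-0.015  0.007 -1.   ] x [ 0.998  0.055 -0.015] tilt 0.017
shift [ 4.   2.1 91.9] turn 0.0015174484347995312 rows 2.2076320009567256
0.92 [ 0.5681 -0.2364  0.0367] [ 0.5546 -0.2665] 0.0013589533462679687 (92.83053588867188, 64.17864227294922)
```

View pics/w17.png

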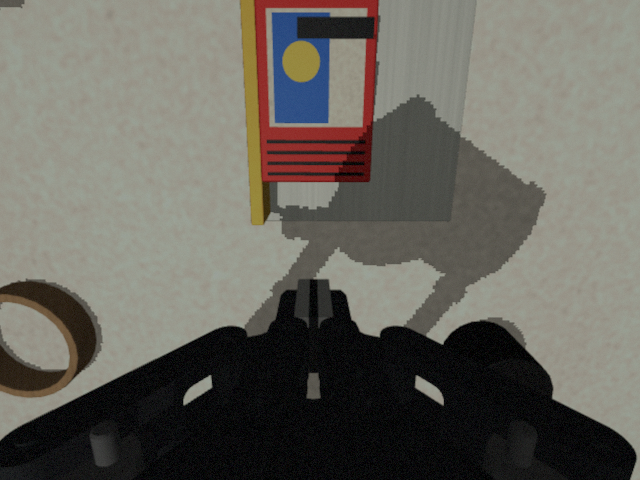

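Call:
apply_moves(targets="1 2 1 35 0;1 4 2 65 0;1 4 2 82 0;1 4 2 88 0;1 4 2 88 0")

```text
time_s: 41.1
position: [0.481, -0.2426, 0.0302]
ee_rot: [-0.002, 1.0, 0.028, -0.005]
ft_force: [-0.1, -0.3, 0.4]
opening: 0.0001
```

Run:
```python
from meas import *
to([*w(.4954,-.268),.0225],TX)
```

```text
t 41.1 p [ 0.481  -0.2426  0.0302] j [-0.529  0.002  1.702 -0.002  1.449  0.987] F [-0.1 -0.3  0.4] op 0.0001
z [-0.011  0.004 -1.   ] x [ 0.998  0.055 -0.01 ] tilt 0.011
shift [28.2  0.   7.4] turn 0.0014294345333158126 rows 0.6978549693835021
```

Call:
apply_moves(targets="1 5 0 7 0;1 10 0 7 0;1 15 0 7 0;1 20 0 7 0;1 24 0 7 0")

```text
time_s: 41.52
position: [0.5062, -0.2415, 0.024]
ee_rot: [-0.002, 1.0, 0.028, -0.004]
ft_force: [-0.2, 0.0, 0.4]
opening: -0.0002
```

Call:
apply_moves(targets="1 4 0 0 0;1 8 0 0 0;1 12 0 0 0;1 16 0 0 0;1 19 0 0 0")

```text
time_s: 41.93
position: [0.5255, -0.2404, 0.0239]
ee_rot: [-0.002, 1.0, 0.028, -0.005]
ft_force: [-1.5, -0.4, 1.8]
opening: -0.0002
```

Run:
```python
from meas import *
to([*w(.5246,-.268),.0225],TX)
```

```text
t 41.93 p [ 0.5255 -0.2404  0.0239] j [-0.487  0.109  1.602 -0.001  1.44   1.028] F [-1.5 -0.4  1.8] op -0.0002
z [-0.009  0.003 -1.   ] x [ 0.998  0.055 -0.009] tilt 0.01
shift [12.8 -0.2  1.2] turn 0.0018002672107897794 rows 0.30778872913032657
```

Call:
apply_moves(targets="1 3 0 0 0;1 6 0 0 0;1 8 0 0 0;1 9.5 0 0 0;1 10.5 0 0 0")

```text
time_s: 42.35
position: [0.5361, -0.2399, 0.0238]
ee_rot: [-0.002, 1.0, 0.028, -0.005]
ft_force: [-1.8, 0.1, 1.7]
opening: 0.0002
```

Call:
apply_moves(targets="1 0.7 0 0 0;1 1.4 0 0 0;1 1.8 0 0 0")

```text
time_s: 42.6
position: [0.5378, -0.2398, 0.0237]
ee_rot: [-0.002, 1.0, 0.028, -0.005]
ft_force: [-2.4, -0.8, 1.8]
opening: 0.0002
```

Call:
apply_moves(targets="1 0.5 0 0 0;1 1 0 0 0")

```text
time_s: 42.77
position: [0.5388, -0.2397, 0.0237]
ee_rot: [-0.002, 1.0, 0.028, -0.005]
ft_force: [-1.3, -0.4, 1.6]
opening: 0.0
```

Call:
apply_moves(targets="1 0.5 0 0 0;1 1 0 0 0")

```text
time_s: 42.93
position: [0.5393, -0.2397, 0.0237]
ee_rot: [-0.002, 1.0, 0.028, -0.005]
ft_force: [-6.3, -0.2, 5.1]
opening: -0.0
```

Call:
apply_moves(targets="1 0.5 0 0 0;1 0.8 0 0 0")

```text
time_s: 43.1
position: [0.5393, -0.2397, 0.0237]
ee_rot: [-0.002, 1.0, 0.028, -0.006]
ft_force: [-8.3, 1.1, 4.5]
opening: -0.0
```

Run:
```python
from meas import *
to([*w(.5246,-.268),.0225],TX)
c=cap("wrist","w18"); X=cloud(c)
for r in mask("wrist","cart_red_mid")[:1]:
    d=slab(c,X,r["mask"],[0,0,1]); print(r["conf"],d["mid"],uv(d["mid"]),np.arctan2(d["xl"][1],d["xl"][0])-A,d["size"])
```

```text
t 43.1 p [ 0.5393 -0.2397  0.0237] j [-0.474  0.144  1.564 -0.003  1.446  1.042] F [-8.3  1.1  4.5] op -0.0
z [-0.013  0.004 -1.   ] x [ 0.998  0.055 -0.013] tilt 0.013
shift [-1.1 -0.2  1.2] turn 0.0013827231859683084 rows 0.03971813123920531
0.8 [ 0.5982 -0.2348  0.0367] [ 0.5847 -0.2665] -0.0005305747202039857 (96.977294921875, 64.5456314086914)
```

View pics/w18.png

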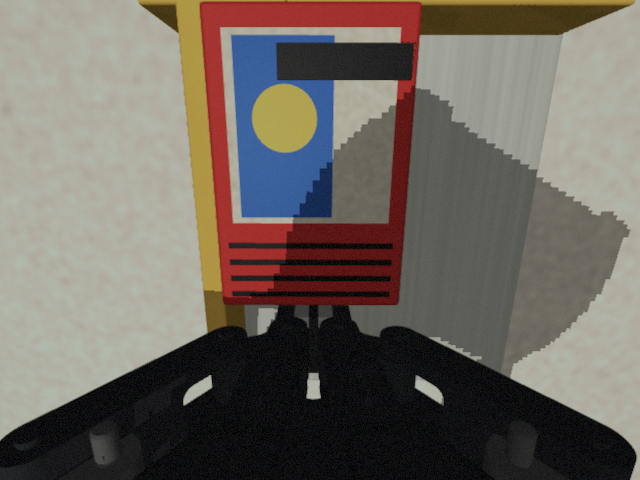

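Call:
apply_moves(targets="1 -4 0 0 0;1 -15 0 0 0;1 -40 0 -15 0;1 -75 0 -30 0;1 -110 0 -40 0")

```text
time_s: 43.62
position: [0.4297, -0.2458, 0.0659]
ee_rot: [-0.002, 1.0, 0.028, -0.005]
ft_force: [-0.0, -0.4, 1.4]
opening: 0.0002
```

Run:
```python
from meas import *
to([*w(.5246,-.268),.0225],TX)
c=cap("wrist","w19"); X=cloud(c)
im=c["frame"][:,:,::-1]; 
s,p,R=st(); pt=proj(c,[[*w(.537,-.267),.024]])[0]; print(pt)
cx,cy=map(int,pt); cr=im[max(0,cy-100):cy+100,max(0,cx-130):cx+130]; cv2.imwrite("pics/w19c.png",cv2.resize(cr,None,fx=3,fy=3,interpolation=2))
```

```text
t 43.62 p [ 0.4297 -0.2458  0.0659] j [-0.586 -0.146  1.777 -0.004  1.522  0.929] F [-0.  -0.4  1.4] op 0.0002
z [-0.011  0.003 -1.   ] x [ 0.998  0.056 -0.011] tilt 0.011
shift [109.1  -0.   42.2] turn 0.0026388781950188035 rows 2.8062175164226537
[313.0503  14.3688]
```

View pics/w19c.png

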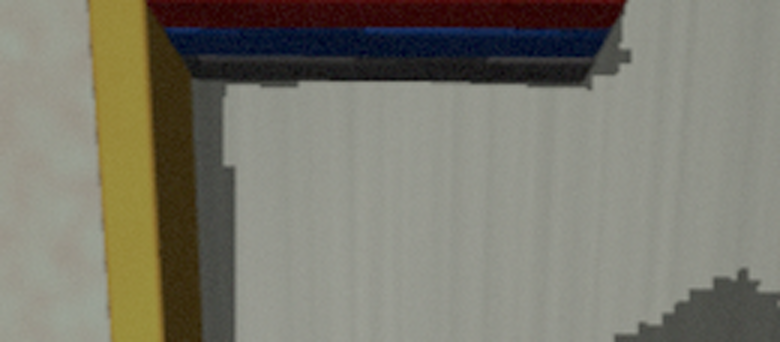

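Run:
```python
from meas import *
c=cap("wrist"); X=cloud(c); U=X[...,0]*np.cos(A)+X[...,1]*np.sin(A); V=-X[...,0]*np.sin(A)+X[...,1]*np.cos(A); Z=X[...,2]
for z0 in np.arange(.007,.043,.003):
    m=(c["z_map"]>0)&(Z>z0)&(Z<z0+.003)&(U>.525)&(U<.55)&(V<-.24)&(V>-.30)
    if m.sum()>20:
        k=np.polyfit(V[m],U[m],1); print(round(z0,3),m.sum(),"u",np.percentile(U[m],[10,50,90]),"slope",k[0],"v",np.percentile(V[m],[1,99]))
```

```text
0.007 1011 u [0.5265 0.5322 0.5366] slope 0.014652464214570757 v [-0.2996 -0.2403]
0.01 255 u [0.5362 0.5366 0.5369] slope 0.005508551562479216 v [-0.2973 -0.2406]
0.013 277 u [0.5362 0.5365 0.5369] slope 0.005945974966628627 v [-0.297  -0.2408]
0.016 392 u [0.5363 0.5368 0.5372] slope 0.003387988888847231 v [-0.2977 -0.2406]
0.019 221 u [0.5365 0.5367 0.537 ] slope 0.0009806256767240782 v [-0.2974 -0.2409]
0.022 334 u [0.5364 0.5367 0.537 ] slope 0.0019934979285069197 v [-0.2973 -0.2406]
0.025 324 u [0.5364 0.5367 0.537 ] slope 0.0026980057521427776 v [-0.2969 -0.2405]
0.028 189 u [0.5363 0.5366 0.5369] slope 0.0012926095491143752 v [-0.2973 -0.2411]
```

Run:
```python
from meas import *
c=cap("wrist"); X=cloud(c); U=X[...,0]*np.cos(A)+X[...,1]*np.sin(A); V=-X[...,0]*np.sin(A)+X[...,1]*np.cos(A); Z=X[...,2]
for z0 in (.009,.012,.015,.019,.022,.025,.028,.031):
    m=(c["z_map"]>0)&(Z>z0)&(Z<z0+.003)&(U>.5355)&(U<.5385)&(V<-.2)&(V>-.33)
    print(z0,m.sum(),"v",V[m].min() if m.any() else 0, np.percentile(V[m],[.5,99.5]) if m.any() else 0)
c=cap("top","t20"); im=c["frame"][180:290,350:460][:,:,::-1]; cv2.imwrite("pics/t20c.png",cv2.resize(im,None,fx=5,fy=5,interpolation=2))
```

```text
0.009 267 v -0.29804607741155403 [-0.2976 -0.2344]
0.012 286 v -0.29820330238842646 [-0.2977 -0.2343]
0.015 377 v -0.29839453976281266 [-0.2979 -0.2346]
0.019 240 v -0.29780277401838606 [-0.2975 -0.2344]
0.022 345 v -0.2982000919850045 [-0.2979 -0.2345]
0.025 357 v -0.2982378452460146 [-0.2977 -0.2344]
0.028 518 v -0.29771007525977244 [-0.2975 -0.2345]
0.031 295 v -0.2982014735596534 [-0.2977 -0.2344]
```

View pics/t20c.png

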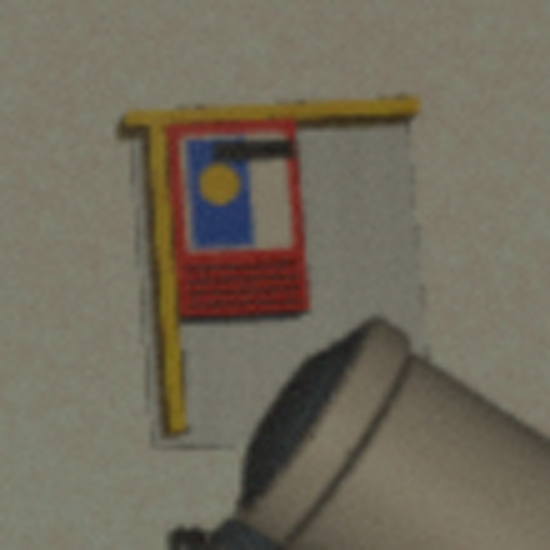

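Call:
apply_moves(targets="1 -10 0 -30 0;1 -25 0 -65 0;1 -40 0 -100 0;1 -40 0 -100 0;1 -40 0 -100 0")

```text
time_s: 44.23
position: [0.3929, -0.2494, 0.1688]
ee_rot: [0.0, 1.0, 0.027, -0.002]
ft_force: [0.1, -0.2, -0.4]
opening: 0.0001
```

Run:
```python
from meas import *
to([.4,-.2,.2])
for cam in ["scene","top"]:
    c=cap(cam,cam+"_fin"); X=cloud(c)
    for t,n in [("cart_red_mid",[0,0,1]),("cart_green_mid",[.43,.045,.9])]:
        for r in mask(cam,t)[:2]:
            if r["conf"]<.4: continue
            d=slab(c,X,r["mask"],n); print(cam,t,round(r["conf"],2),d["mid"],uv(d["mid"]),np.arctan2(d["xl"][1],d["xl"][0])-A,np.round(d["size"],1))
```

```text
t 44.23 p [ 0.3929 -0.2494  0.1688] j [-0.636 -0.275  1.704 -0.003  1.716  0.88 ] F [ 0.1 -0.2 -0.4] op 0.0001
z [-0.005 -0.    -1.   ] x [ 0.999  0.054 -0.005] tilt 0.005
shift [  9.6 -48.9 -31.2] turn None rows 1.4106812118109733
scene cart_red_mid 0.74 [ 0.5988 -0.2321  0.0363] [ 0.5855 -0.2638] -0.036557829834766506 [96.9 67.8]
scene cart_green_mid 0.9 [0.6173 0.0763 0.0513] [0.6205 0.0432] 0.02459992158337084 [97.5 66.2]
top cart_red_mid 0.88 [ 0.5977 -0.2346  0.0355] [ 0.5843 -0.2663] -0.007674601195738824 [95.7 64.9]
top cart_green_mid 0.8 [0.6154 0.0748 0.0515] [0.6185 0.0417] 0.05886608685083459 [98.2 63.7]
```

View pics/scene_fin.png

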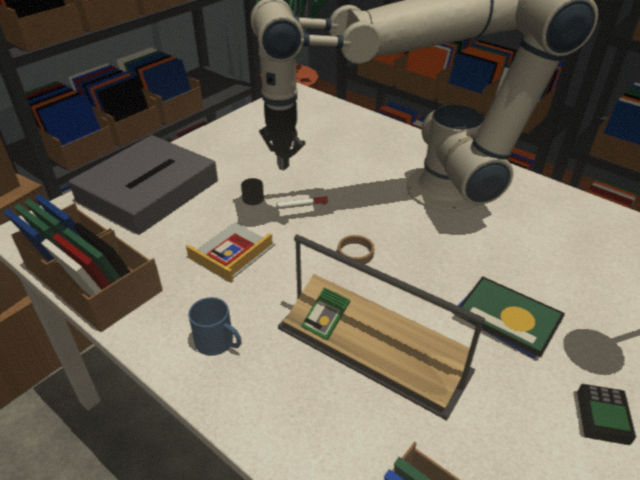

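The scene view shows the pile in the tray corner (about pixel 230, 248). Green is still on the stand (325, 313), and the bystanders have not moved. The arm is clear of everything, so I'm handing in.

```bash
python3 -c "
from bench import workorder; print(workorder.hand_in())"
```

```text
the job is handed in; nothing more can be done
None
```

The pile is stacked and squared: blue then red went onto the grey, label up, and all three were pushed flush into the tray corner. I handed in at about 44 s, with the arm clear of everything. The hand-in gives no verdict.

**How it went**
- **Tilting the gripper:** the moves only allow a turn about the tool's own axis. I tilted it to about 0.45 rad by pulling against the arm's inner reach limit, and levelled it again at the outer limit.
- **Stacking:** I lowered each cartridge until it touched (about 5–6 N) and then released it.
- **Squaring:** I pushed with the closed fingers to the side fence (about 6 N), then to the far fence (about 8 N).

**Last checks**
- **Rear faces:** wrist depth puts them in line to about 0.2 mm, up to about 31 mm above the table; the top of the red's face was out of view. At that end all three lie against the side fence.
- **Red cartridge:** the wrist view had it within 1 mm of home and 0.001 rad of square just before I backed off.
- **Other things:** green is where it was to within about 1 mm, and nothing else looks moved.

**Disagreements and flaws**
- **Red, scene camera:** the last view read it 0.037 rad off square and about 3 mm off sideways. I put that down to a coarse outline, since the top camera (0.008 rad) and the wrist agree it is square.
- **Grey:** its rear face may be turned about 0.005 rad, leaving its far end up to 0.5 mm off the side fence.
- **Wrist force:** it peaked near 74 N for a moment when the arm stopped at a joint limit in free air. That is below the 120 N limit.

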